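Load the heel press and ticket the batch

TASK

Lift the pressing plate off the glue press and pile all the heel blanks on the outline on its base in one square, flush pile, their rounded ends all over the outline's rounded end; then lower the plate over the two guide posts so that it lies flat on the pile. Also slide the yellow job ticket, fin to the rear, straight under the sprung clip of the ticket stand until its front edge is fully home at the stop, and leave the tin, bottle and brush where they are.

Things in the scene. Friction and masses are not known exactly. Their poses are not given: they have to be found in the camera images.
- press_pile (a point): centre of the heel-shaped white outline (90 x 50 mm) on the green base of the glue press (220 x 110 x 15 mm, fixed; point on its upper face). x: along the long side to the outline's rounded end; z up. On this x axis, 80 mm either side of the point, stand steel guide posts, 12 mm in diameter, 102 mm high above this face, the last 12 mm tapered.
- press_round (a point): a point on the base's upper face, 40 mm along x from press_pile, just inside the rounded end of the outline
- plate: aluminium pressing plate 198 (x) x 80 (y) x 10 mm, about 0.45 kg; origin: centre of its underside, z up. It starts flat on the press base round the posts. An open slot in each short end (16 mm wide, 27 mm deep) takes a guide post with 2 mm play all round, so it lifts straight up and off.
- plate_grip (a point): centre of the plate's wooden grip, 28 mm above the plate's underside: an upright block in the middle of the plate, 60 mm long (x), 24 mm wide (y), 36 mm high above the plate; its top is 18 mm above this point
- mat_top (a point): centre of the upper face of a thin cork mat (210 x 90 mm, long along x, 3 mm thick, fixed): a free place to lay the pressing plate meanwhile
- stand: fixed ticket stand: black platform 180 (x) x 75 (y) x 10 mm; origin: centre of its underside. Tickets lie on its top and go in along +x under a sprung steel clip 50 mm wide, hinged at the far end. The clip's nip is at x = 30 mm, 1.5 mm over the platform; its lip slopes up from there to x = 9 mm, 10 mm over the platform. Clip top: 35 mm above the bench.
- stand_stop (a point): foot of the low stop across the platform, under the clip, 70 mm along x from the stand's middle, on the platform's top (10 mm above the bench): the ticket's front edge ends here. Pushing the ticket in takes some 4 to 12 N.
- clip (a joint): angle of the sprung clip, 0 shut, grows as its lip is lifted (about 0.07 rad with a ticket under it, at most 0.5)
- ticket_fin (a point): centre of the upright fin of the yellow job ticket, a stiff plate 125 (x) x 50 (y) x 5 mm, 70 g, with a white panel near its front. Fin: 32 mm long (x), 12 mm thick (y), 30 mm high above the plate; this point is 20 mm above the ticket's underside and 97.5 mm behind (-x) its front edge. x: to the front edge, z up.
- ticket_nose (a point): middle of the ticket's front edge, half-way up its 5 mm thickness, axes as for the fin
- blank0_mid (a point): centre (half-way up) of heel blank 1 of up to 5 (the number varies; an absent one has no pose): a dark brown rigid slab with a tan middle layer, 90 mm long (x), 50 mm wide (y), 16 mm thick (z), about 90 g; square at its -x end and rounded (radius 25 mm) at its +x end. Starts lying flat on the bench.
- blank1_mid (a point): centre (half-way up) of heel blank 2 of up to 5 (the number varies; an absent one has no pose): a dark brown rigid slab with a tan middle layer, 90 mm long (x), 50 mm wide (y), 16 mm thick (z), about 90 g; square at its -x end and rounded (radius 25 mm) at its +x end. Starts lying flat on the bench.
- blank2_mid (a point): centre (half-way up) of heel blank 3 of up to 5 (the number varies; an absent one has no pose): a dark brown rigid slab with a tan middle layer, 90 mm long (x), 50 mm wide (y), 16 mm thick (z), about 90 g; square at its -x end and rounded (radius 25 mm) at its +x end. Starts lying flat on the bench.
- blank3_mid (a point): centre (half-way up) of heel blank 4 of up to 5 (the number varies; an absent one has no pose): a dark brown rigid slab with a tan middle layer, 90 mm long (x), 50 mm wide (y), 16 mm thick (z), about 90 g; square at its -x end and rounded (radius 25 mm) at its +x end. Starts lying flat on the bench.
- blank4_mid (a point): centre (half-way up) of heel blank 5 of up to 5 (the number varies; an absent one has no pose): a dark brown rigid slab with a tan middle layer, 90 mm long (x), 50 mm wide (y), 16 mm thick (z), about 90 g; square at its -x end and rounded (radius 25 mm) at its +x end. Starts lying flat on the bench.
- tin_mid (a point): red round polish tin, 88 mm across, 30 mm high; point on its axis 15 mm above the bench. Bystander: leave alone.
- dressing_mid (a point): amber bottle, 52 mm across, 120 mm high; point on its axis 60 mm above the bench. Bystander: leave alone.
- brush_mid (a point): shoe brush, 60 x 160 x 38 mm, long along y; point on its axis 20 mm above the bench. Bystander: leave alone.
Things that resemble listed ones, but are neither listed nor needed, are in the scene too. What is shaped like the part that bears blank4_mid but blue or purple is not meant.

How it is judged:
By the outcome, as a careful person would: the job done as asked, in the order asked, and still so for the second after the job is handed in, with the robot touching nothing.
Of blank0, blank1, blank2, blank3, blank4 only 3 to 5 are there at a start; the rules pass over those that are not, and their reading is None.
At some moment in a run one of blank0, blank1, blank2, blank3, blank4, ticket may be knocked a few centimetres aside while the robot is not near it.
Once in a run the grip may slacken for a moment while it holds something.
It also fails if it takes over 210 s, if anything falls off the work surface, if the arm or the gripper's body presses on something with over 40 N, if the wrist force passes 120 N, or if a joint passes its speed limit or range.

ROBOT

A 7-joint arm with a two-finger parallel gripper is mounted at the origin on the work surface. World frame = base frame: x ahead of the robot, y to its left, z up, the work surface at z = 0. Lengths are in m, angles in degrees, forces in N, time in s.
With the tool pointing down it reaches from about 0.425 to 0.875 m from the base axis. Payload 9.9 kg.
Tool frame: the origin (TCP) lies on the centre line of the jaws, within the pads' length; the fingertips stand env.tips_ahead ahead of it and the grasp point (between the pads) lies 2 mm behind it (env.tips_ahead is the distance from the TCP to the fingertips, in m); z points along the fingers, x is the direction in which the jaws open and shut, and the axes are right-handed (so a half turn about z gives the same grasp; the last joint's range is limited). The gripper opens to 85 mm and grips with 20 to 120 N. Pads are 22 mm wide; open, the fingers measure 114 mm over their backs; the gripper's body (76 mm by 85 mm) begins 54 mm behind the grasp point. The pads swing forward as they close: fully open they stand 13 mm farther back than shut.
Start: joints at [59.37, 32.985, 1.427, 82.34, -0.859, 64.687, -3.237], TCP at [0.294, -0.608, 0.248] pointing down, gripper open.
Joint ranges: [-157.87, 157.87], [-19.46, 123.44], [-87.15, 90], [11.01, 140.99], [-62.26, 242.26], [9.8, 113.94], [-161.44, 161.44]. Speed limits (degrees/s): [127.2, 127.2, 172.46, 172.46, 180, 180, 180].

INTERFACE

Orientations are given as [roll, pitch, yaw] about the fixed x, y, z axes, in that order (R = Rz(yaw) Ry(pitch) Rx(roll)).
In Python, from cell import env gives the robot as it stands.
- The arm moves only by the tool carry_out, never from a script. Its argument "steps" is a list of rows, each a list of 3 entries, a list of its own where there are three numbers: the shift along the world's x, y, z in cm, then the turn, a rotation vector about the world's x, y, z in degrees, then the closure in counts, from 0 (fully open) to 255 (shut). In form: [[[x, y, z], [wx, wy, wz], fingers], ...]. A call has exactly 8 rows; each row is the pose to reach, as a shift and turn from the pose commanded when the call began; what a row does not reach only later rows make up. A row lasts 1/12 s, in which the tool goes at most 41.7 mm and 7.16 degrees, less where a joint would pass 70% of its speed; a pose out of reach is approached as far as the arm can. A call with a gripper value outside its range is refused whole. The fingers move at their own pace and stop on an object; "grip_force" is the grip in N (left out, the last holds). Time passes only in rows, so rows that repeat a pose let the fingers close, or fill a call up. It gives the time, the measured TCP pose, the force and the opening at its end, in the units of the state.
- env.sense(): the state, without advancing time (a new reading comes with each control period).
- env.camera(name): name is "scene" or "top" or "wrist"; returns a dict with "color" (420x560x3 uint8, red, green, blue), "fx", "fy", "cx", "cy" (pixels), "R" (3x3) and "t" (3): a world point X has camera coordinates R X + t; the wrist camera has in their place "hand_eye" (4x4, takes a point from camera to tool coordinates, whose origin is the TCP and whose axes are the tool frame's). Camera axes: x right, y down, z forward; pixel columns grow to the right and rows downward; lengths in m; the calibration is good to about 2 mm. A picture is of the moment at which its call begins: read the wrist's pose just before it. There is no depth.
- env.job_done(): hands the job in, once; it reports no verdict.
Trained networks look in a picture, given as the dict that the camera call returned (one of the last four; its "shot" number tells which), for a name from the list of things; names that differ only in an ending like _2 or _b are one class to them, and where a whole thing is asked for, a point or a joint stands for the part that bears it (a point fixed in the world has none). Each returns a list of dicts, best first, with "p" (0 to 1); they miss things now and then, are a little off and sometimes report something else, mostly with a low value. They report only what shows in the picture. A call takes as long as a camera call. They do not tell look-alikes from the thing itself.
- env.boxes_of(label, picture): "point" ([x, y, z] in m, in world coordinates, good to about 4 mm: the middle of the surface that is visible of it).
The state is a dict: "time_s": time; "joint_pos": joint angles; "joint_vel": joint speeds; "tau": joint torques, N m; "tool_pos": TCP position; "tcp_rot": TCP orientation; "force": force on the tool from outside, world axes, zero at the start; "ft_torque": the same for the moment, N m; "gripper_width": opening from 0.0 (shut) to 1.0 (fully open).
Only numpy, scipy, OpenCV 4.12 (cv2) and the standard library are available. Lean on these libraries where they do the work, as an engineer would, in place of code of your own. Each camera call takes 0.05 s, during which the arm holds its last target.

## Working session

There is one attempt and no reset: what is moved stays moved. The work goes in short steps, Python scripts to look and compute and a tool call to move; the robot and the scene stay as the last step left them, time stands still between calls to the robot, and variables do not carry over. Pictures are saved under pics/ and viewed, and the job is handed in when it is done.

Besides the shell and the picture viewer there is one more tool, called as name(argument=value, ...) on one line, values as JSON. carry_out: Moves the arm, as the interface text tells. Its arguments: {"type":"object","properties":{"steps":{"type":"array"},"grip_force":{"type":"number"}},"required":["steps"]}

```bash
ls; mkdir -p pics; cat > h.py <<'E'
from cell import env
import numpy as np, cv2, json
def save(p,name): cv2.imwrite('pics/'+name+'.png',cv2.cvtColor(p['color'],cv2.COLOR_RGB2BGR))
def ray(p,u,v,z):
    R=np.array(p['R']);t=np.array(p['t'])
    C=-R.T@t; d=R.T@np.array([(u-p['cx'])/p['fx'],(v-p['cy'])/p['fy'],1.])
    return C+d*(z-C[2])/d[2]
def proj(p,X):
    c=np.array(p['R'])@np.array(X)+np.array(p['t']); return p['fx']*c[0]/c[2]+p['cx'],p['fy']*c[1]/c[2]+p['cy']
E
python3 - <<'E'
from h import *
print(env.tips_ahead); print(env.sense())
for n in('top','scene'):
    p=env.camera(n);save(p,n+'0')
    print(n,p['fx'],p['cx'],p['cy'],p['R'],p['t'])
    for l in ['blank0_mid','plate','plate_grip','stand','ticket_fin','tin_mid','dressing_mid','brush_mid']:
        for d in env.boxes_of(l,p): print(l,np.round(d['p'],2),np.round(d['point'],3),np.round(proj(p,d['point'])))
E
```

```text
pics
0.017
{'time_s': 0.0, 'joint_pos': array([59.37027022, 33.03010252,  1.4228048 , 82.38824965, -0.85911175,
       64.68579414, -3.23676258]), 'joint_vel': array([-0.05775737, -0.02558474,  0.05251898,  0.05901254, -0.06497281,
       -0.09000244,  0.04682812]), 'tau': array([-8.62612378e-04, -7.65769601e+01,  2.25039124e+00, -2.85971260e+01,
        1.53684377e-02,  1.25168593e-02,  2.53839420e-05]), 'tool_pos': array([ 0.29390096, -0.60717139,  0.2474612 ]), 'tcp_rot': array([ 1.79995240e+02,  9.34601775e-02, -6.41685975e+01]), 'force': array([ 0.50945966,  0.30343013, -0.15222767]), 'ft_torque': array([ 0.00052082,  0.05401819, -0.02876355]), 'gripper_width': 1.0013258851933557}
top 407.16365022022325 278.43094787380073 217.25285524231117 [[ 0.01163539 -0.99988096  0.01013369]
 [-0.98083576 -0.01338375 -0.19437616]
 [ 0.19448865 -0.00767784 -0.98087472]] [0.05636225 0.55917461 1.12740622]
blank0_mid 0.8 [0.455 0.184 0.012] [237. 254.]
plate 0.88 [ 0.581 -0.014  0.027] [304. 212.]
plate_grip 0.95 [ 0.576 -0.014  0.026] [304. 214.]
stand 0.59 [ 0.557 -0.292  0.013] [396. 222.]
t
[... 200 characters left out ...]
 510.50116201881696 280.8953045962083 199.45185471239895 [[ 0.66672923  0.74521602  0.01118988]
 [ 0.58350013 -0.51258696 -0.62990651]
 [-0.46368063  0.42650638 -0.77659035]] [-0.43257279 -0.25849514  1.78380332]
blank0_mid 0.56 [0.462 0.184 0.012] [285. 171.]
plate 0.87 [ 0.596 -0.033  0.023] [260. 231.]
plate_grip 0.78 [ 0.594 -0.029  0.026] [261. 229.]
stand 0.81 [ 0.573 -0.294  0.006] [182. 281.]
ticket_fin 0.88 [ 0.509 -0.441  0.005] [122. 298.]
ticket_fin 0.28 [0.635 0.162 0.016] [318. 206.]
tin_mid 0.63 [0.78  0.024 0.029] [319. 259.]
dressing_mid 0.68 [ 0.799 -0.185  0.074] [266. 302.]
dressing_mid 0.57 [ 0.622 -0.034  0.012] [266. 239.]
brush_mid 0.91 [0.733 0.259 0.04 ] [365. 203.]
```

View pics/top0.png

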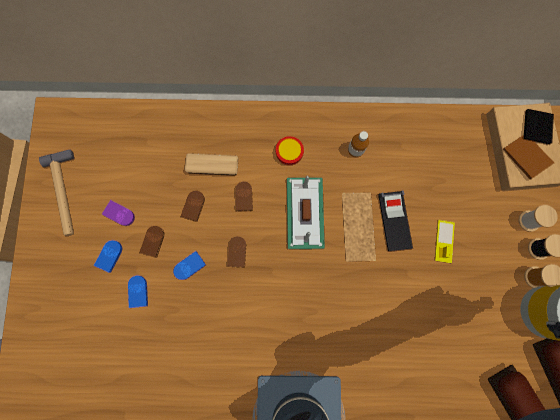

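View pics/scene0.png

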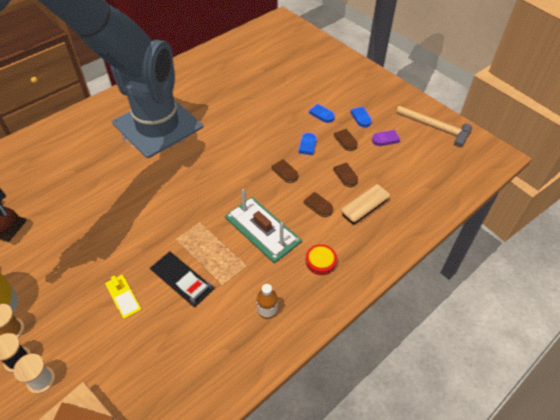

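```bash
python3 - <<'E'
from h import *
p=env.camera('wrist');save(p,'w0');print({k:v for k,v in p.items() if k!='color'})
im=cv2.imread('pics/top0.png')
c=im[130:290,80:280]; cv2.imwrite('pics/c1.png',cv2.resize(c,None,fx=4,fy=3.75,interpolation=cv2.INTER_CUBIC)[:600,:800])
c=im[130:280,270:470]; cv2.imwrite('pics/c2.png',cv2.resize(c,None,fx=4,fy=4,interpolation=cv2.INTER_CUBIC))
E
```

```text
{'fx': 307.62663716895787, 'fy': 307.62663716895787, 'cx': 282.3191120812516, 'cy': 207.99189095958027, 'hand_eye': array([[ 9.99999458e-01,  1.02008110e-03,  2.10341281e-04,
         5.43537398e-04],
       [-1.03588439e-03,  9.53055141e-01,  3.02795022e-01,
        -7.80344188e-02],
       [ 1.08408640e-04, -3.02795076e-01,  9.53055681e-01,
        -1.26269025e-01],
       [ 0.00000000e+00,  0.00000000e+00,  0.00000000e+00,
         1.00000000e+00]]), 'shot': 3}
```

View pics/c1.png

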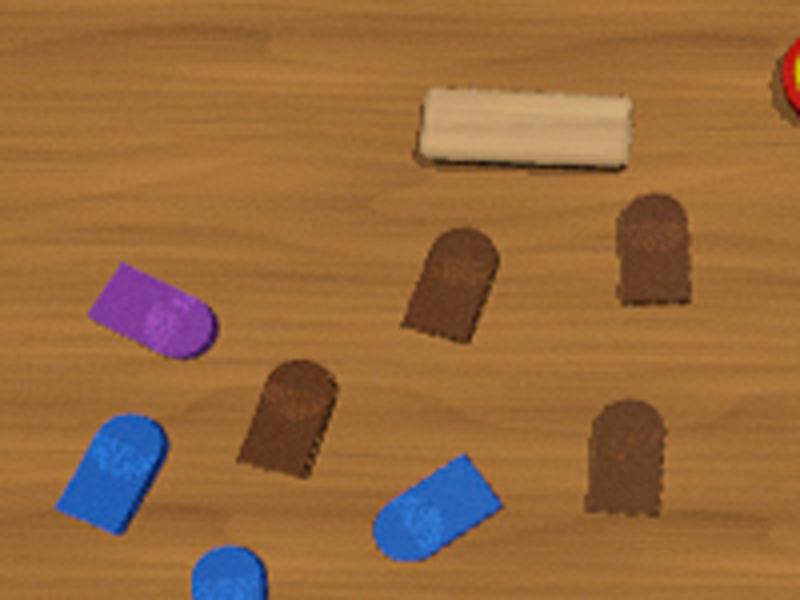

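View pics/c2.png

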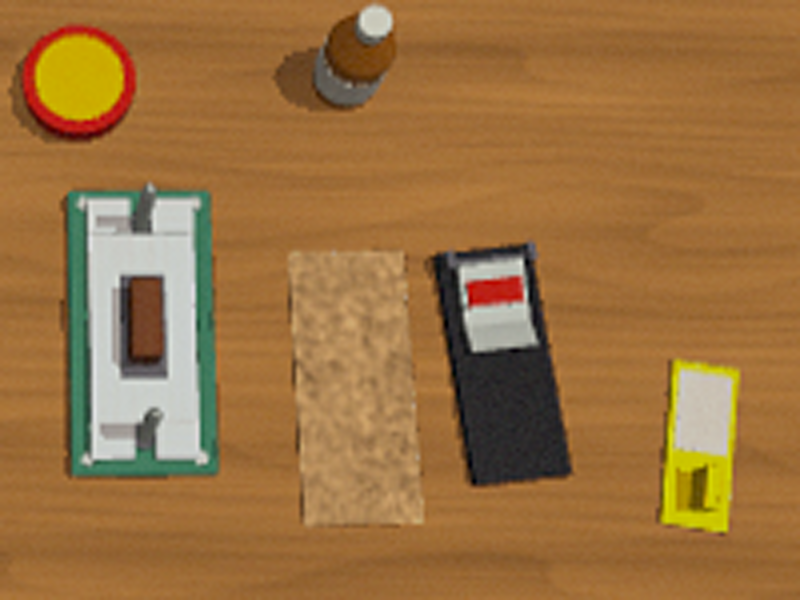

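View pics/w0.png

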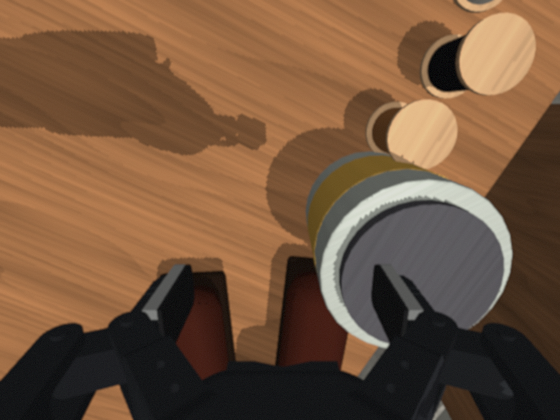

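```bash
cat >> h.py <<'E'
from scipy.optimize import minimize
from scipy.spatial.transform import Rotation as Ro
def cam(n):
    s=env.sense(); p=env.camera(n)
    if n=='wrist':
        T=np.eye(4);T[:3,:3]=Ro.from_euler('xyz',s['tcp_rot'],degrees=True).as_matrix();T[:3,3]=s['tool_pos']
        W=T@p['hand_eye']; p['R']=W[:3,:3].T; p['t']=-W[:3,:3].T@W[:3,3]
    return p
a=np.linspace(-np.pi/2,np.pi/2,25)
HEEL=np.vstack([[[-.045,-.025]],np.c_[.02+.025*np.cos(a),.025*np.sin(a)],[[-.045,.025]]])
def box(l,w): return np.array([[-l,-w],[l,-w],[l,w],[-l,w]])/2
def hull(p,poly,z0,z1,x,y,th,S):
    c,s=np.cos(th),np.sin(th); P=poly@np.array([[c,s],[-s,c]])+[x,y]
    X=np.vstack([np.c_[P,np.full(len(P),z)] for z in (z0,z1)])
    c_=X@np.array(p['R']).T+p['t']; uv=np.c_[p['fx']*c_[:,0]/c_[:,2]+p['cx'],p['fy']*c_[:,1]/c_[:,2]+p['cy']]
    return cv2.convexHull(uv.astype(np.float32))[:,0]
def fit(p,mask,poly,z0,z1,x0,S=4,scale=(.004,.004,.07)):
    ys,xs=np.nonzero(mask); m=12
    u0,u1,v0,v1=max(xs.min()-m,0),xs.max()+m,max(ys.min()-m,0),ys.max()+m
    M=cv2.resize(mask[v0:v1,u0:u1].astype(np.float32),None,fx=S,fy=S,interpolation=cv2.INTER_LINEAR)
    def cost(q):
        h=hull(p,poly,z0,z1,q[0],q[1],q[2],S); r=np.zeros_like(M)
        cv2.fillConvexPoly(r,np.round(((h-[u0,v0]+.5)*S-.5)*16).astype(np.int32),1.,shift=4)
        return np.abs(r-M).sum()/M.sum()
    best=None
    for k in range(3):
        x0=np.array(x0,float) if best is None else best.x
        sim=np.vstack([x0]+[x0+np.eye(3)[i]*scale[i]*(-.7)**k for i in range(3)])
        r=minimize(cost,x0,method='Nelder-Mead',options=dict(initial_simplex=sim,xatol=1e-5,fatol=1e-5,maxiter=150))
        if best is None or r.fun<best.fun: best=r
    return best.x,best.fun
def brown(p):
    h=cv2.cvtColor(p['color'],cv2.COLOR_RGB2HSV); c=p['color'].astype(int)
    return ((h[...,2]<125)&(h[...,2]>35)&(h[...,0]<14)&(h[...,1]>90)).astype(np.uint8)
def comps(mask,amin):
    n,l,st,ce=cv2.connectedComponentsWithStats(cv2.morphologyEx(mask,cv2.MORPH_OPEN,np.ones((3,3))))
    return [((l==i).astype(np.uint8),ce[i],st[i]) for i in range(1,n) if st[i][4]>amin]
def fitblank(p,m,ce,z0=0.,z1=.016):
    m=cv2.morphologyEx(m,cv2.MORPH_CLOSE,np.ones((5,5)))
    g=ray(p,ce[0],ce[1],.5*(z0+z1)+.006)
    best=None
    for t in np.arange(0,2*np.pi,np.pi/6):
        r=fit(p,m,HEEL,z0,z1,[g[0]+.0025*np.cos(t),g[1]+.0025*np.sin(t),t],S=2) if False else None
        h=hull(p,HEEL,z0,z1,g[0]+.0025*np.cos(t),g[1]+.0025*np.sin(t),t,1); r=np.zeros_like(m);cv2.fillConvexPoly(r,np.round(h).astype(np.int32),1)
        c=(r!=m).sum()
        if best is None or c<best[0]: best=(c,t)
    t=best[1]
    return fit(p,m,HEEL,z0,z1,[g[0]+.0025*np.cos(t),g[1]+.0025*np.sin(t),t])
E
python3 - <<'E'
from h import *
p=cam('top')
for m,ce,st in comps(brown(p),200):
    if st[4]>1200 or not(130<ce[1]<300 and 60<ce[0]<480): continue
    q,f=fitblank(p,m,ce); print(np.round(ce),st,np.round(q[:2],4),round(np.degrees(q[2]),1),round(f,3))
hsv=cv2.cvtColor(p['color'],cv2.COLOR_RGB2HSV)
for u,v in [(304,212),(303,212),(291,240),(445,255),(443,230),(400,230),(360,230),(447,250)]: print((u,v),hsv[v,u],p['color'][v,u])
E
```

```text
[243. 196.] [236 182  17  29 393] [0.6341 0.1701] 3.1 0.144
[193. 205.] [182 191  22  29 439] [0.6034 0.3218] 342.3 0.135
[152. 241.] [140 226  23  31 442] [0.4929 0.4379] 343.8 0.176
[237. 252.] [228 237  18  30 452] [0.464  0.1856] -2.1 0.087
(304, 212) [ 12 178 112] [112  65  34]
(303, 212) [ 11 162 101] [101  60  37]
(291, 240) [ 75 145  81] [35 81 58]
(445, 255) [ 24 255 113] [113  89   0]
(443, 230) [ 20  25 202] [202 195 182]
(400, 230) [30 20 39] [39 39 36]
(360, 230) [ 16 135 180] [180 137  85]
(447, 250) [ 30 255 207] [207 207   0]
```

carry_out(steps=[[[1,3.5,1],[0,0,-2],0],[[3,7.5,3],[0,0,-5],0],[[5,11.5,5],[0,0,-8],0],[[6.5,15.5,5],[0,0,-12],0],[[8,19.5,5],[0,0,-16],0],[[9.5,23.5,5],[0,0,-20],0],[[11,27.5,5],[0,0,-24],0],[[12.5,31.5,5],[0,0,-25.8],0]])

```text
time_s: 1.67
tool_pos: [0.4128, -0.3083, 0.2986]
tcp_rot: [-180.0, -0.0, -90.2]
force: [0.6, -0.1, 0.6]
gripper_width: 0.997
```

carry_out(steps=[[[1.3,4,0],[0,0,0],0],[[2.7,8,0],[0,0,0],0],[[4,12,0],[0,0,0],0],[[5.3,16,0],[0,0,0],0],[[6.7,20,0],[0,0,0],0],[[7.5,24,0],[0,0,0],0],[[8,27,0],[0,0,0],0],[[8.1,27.8,0],[0,0,0],0]])

```text
time_s: 2.33
tool_pos: [0.4943, -0.0259, 0.2984]
tcp_rot: [-180.0, 0.1, -89.5]
force: [0.2, -0.8, 0.5]
gripper_width: 0.999
```

```bash
python3 - <<'E'
from h import *
p=cam('wrist');save(p,'w1')
s=env.sense();print(s['time_s'],s['tool_pos'],s['tcp_rot'],s['joint_pos'])
E
```

```text
2.3833 [ 0.49411277 -0.02702996  0.29840681] [-1.79965646e+02  1.12050990e-01 -8.95711816e+01] [  0.73975168  14.96026114  -3.84914901 104.29150315   1.01157991
  60.74497141 -93.0442712 ]
```

View pics/w1.png

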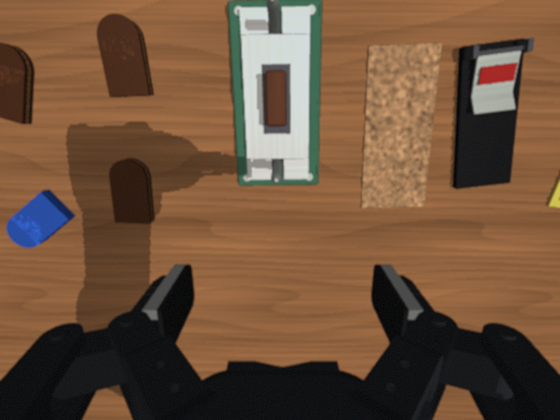

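```bash
cat >> h.py <<'E'
def win(m,u0,v0,u1,v1):
    r=np.zeros_like(m); r[v0:v1,u0:u1]=m[v0:v1,u0:u1]; return r
def big(m):
    return max(comps(m,5),key=lambda c:c[2][4])[0]
def hm(m): # convex fill
    ys,xs=np.nonzero(m); h=cv2.convexHull(np.c_[xs,ys].astype(np.int32)); r=np.zeros_like(m); cv2.fillConvexPoly(r,h,1); return r
def show(p,name,hs,crop=None,k=1):
    im=cv2.cvtColor(p['color'],cv2.COLOR_RGB2BGR).copy()
    if crop: u0,v0,u1,v1=crop; im=im[v0:v1,u0:u1]
    else: u0=v0=0
    im=cv2.resize(im,None,fx=k,fy=k,interpolation=cv2.INTER_CUBIC)
    for h in hs: cv2.polylines(im,[np.round(((h-[u0,v0]+.5)*k-.5)*16).astype(np.int32)],True,(0,255,0),1,cv2.LINE_AA,4)
    cv2.imwrite('pics/'+name+'.png',im)
E
python3 - <<'E'
from h import *
p=cam('wrist'); hsv=cv2.cvtColor(p['color'],cv2.COLOR_RGB2HSV)
H,S_,V=[hsv[...,i].astype(int) for i in range(3)]
gm=big(win(((H<16)&(S_>120)&(V>20)).astype(np.uint8),250,55,300,140))
q,f=fit(p,hm(gm),box(.06,.024),.025,.061,[.581,-.014,0]);print('grip',q[:2],np.degrees(q[2]),f)
hs=[hull(p,box(.06,.024),.025,.061,*q,1)]
grn=win(((H>60)&(H<95)&(S_>60)).astype(np.uint8),220,0,330,200)
b=hm(big(grn)); 
q,f=fit(p,b,box(.22,.11),0,.015,[.581,-.014,0]);print('base',q[:2],np.degrees(q[2]),f)
hs.append(hull(p,box(.22,.11),0,.015,*q,1))
mm=big(win(((H<25)&(V>140)&(S_>60)).astype(np.uint8),355,35,450,215)); 
q,f=fit(p,hm(mm),box(.21,.09),0,.003,[.56,-.16,0]);print('mat',q[:2],np.degrees(q[2]),f)
hs.append(hull(p,box(.21,.09),0,.003,*q,1))
sm=big(win(((V<70)).astype(np.uint8),440,50,540,200))
q,f=fit(p,hm(sm),box(.18,.075),0,.010,[.557,-.292,.1]);print('stand',q[:2],np.degrees(q[2]),f)
hs.append(hull(p,box(.18,.075),0,.010,*q,1))
for m,ce,st in comps(brown(p),400):
    if ce[0]>240 or ce[1]>230 or ce[0]<90:continue
    q,f=fitblank(p,m,ce); print('blank',np.round(ce),q[:2],np.degrees(q[2]),f); hs.append(hull(p,HEEL,0,.016,*q,1))
show(p,'w1f',hs,(80,0,560,240),1.6)
E
```

```text
grip [ 0.58391787 -0.01687265] 1.0111144898920554 0.15462812781333923
base [ 0.58734482 -0.01571009] 1.2657538752464137 0.3203396201133728
mat [ 0.55554945 -0.1887029 ] 2.436852810382161 0.2787858545780182
stand [ 0.55884779 -0.29038608] 7.4815233299956905 0.32335230708122253
blank [122.  57.] [0.63352168 0.17065358] 3.756533555562344 0.036327484995126724
blank [105. 135.] [0.53735696 0.19990143] 283.540028500499 1.3652949333190918
blank [119. 195.] [0.4635994  0.19167758] 356.8507294537561 0.4010797142982483
```

View pics/w1f.png

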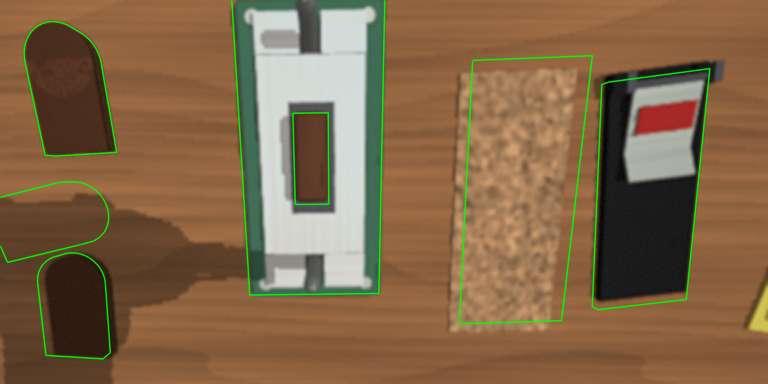

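```bash
python3 - <<'E'
from h import *
s=env.sense();print(s['time_s'],s['tool_pos'],s['tcp_rot'],s['joint_vel'].round(2))
E
```

```text
2.4333 [ 0.49368995 -0.03008867  0.298335  ] [-1.79989926e+02  3.15268904e-02 -8.97275426e+01] [ 2.83 -0.15  3.15  0.48  0.66  0.16  2.03]
```

carry_out(steps=[[[1,0.5,0],[0,0,0.3],0],[[2,1,0],[0,0,0.6],0],[[2.5,1.3,0],[0,0,0.8],0],[[2.5,1.3,0],[0,0,0.8],0],[[2.5,1.3,0],[0,0,0.8],0],[[2.5,1.3,0],[0,0,0.8],0],[[2.5,1.3,0],[0,0,0.8],0],[[2.5,1.3,0],[0,0,0.8],0]])

```text
time_s: 3.1
tool_pos: [0.5182, -0.0196, 0.2983]
tcp_rot: [180.0, -0.0, -89.2]
force: [0.1, 1.1, -0.2]
gripper_width: 1.0
```

```bash
python3 - <<'E'
from h import *
p=cam('wrist'); s=env.sense();print(s['tool_pos'],s['tcp_rot'],np.abs(s['joint_vel']).max());save(p,'w2')
hsv=cv2.cvtColor(p['color'],cv2.COLOR_RGB2HSV)
H,S_,V=[hsv[...,i].astype(int) for i in range(3)]
g=env.boxes_of('plate_grip',p)[0]['point'];u,v=proj(p,g);u,v=int(u),int(v);print(g,u,v)
gm=big(win(((H<16)&(S_>120)&(V>20)).astype(np.uint8),u-25,v-40,u+25,v+40))
q,f=fit(p,hm(gm),box(.06,.024),.025,.061,[.581,-.014,0]);print('grip',q[:2],np.degrees(q[2]),f)
hs=[hull(p,box(.06,.024),.025,.061,*q,1)]
grn=win(((H>60)&(H<95)&(S_>60)).astype(np.uint8),u-60,0,u+60,220)
b=hm(grn)
q,f=fit(p,b,box(.22,.11),0,.015,[.581,-.014,0]);print('base',q[:2],np.degrees(q[2]),f)
hs.append(hull(p,box(.22,.11),0,.015,*q,1))
show(p,'w2f',hs,(200,0,560,300),2)
E
```

```text
[ 0.51826036 -0.01947006  0.29837026] [-1.79998647e+02 -2.74826920e-03 -8.91958655e+01] 0.11582888656601208
[0.5939, -0.0183, 0.0223] 281 112
grip [ 0.58417889 -0.01680557] 1.331880933794652 0.1512930989265442
base [ 0.58425471 -0.01682415] 1.3772406077180042 0.03261324018239975
```

View pics/w2f.png

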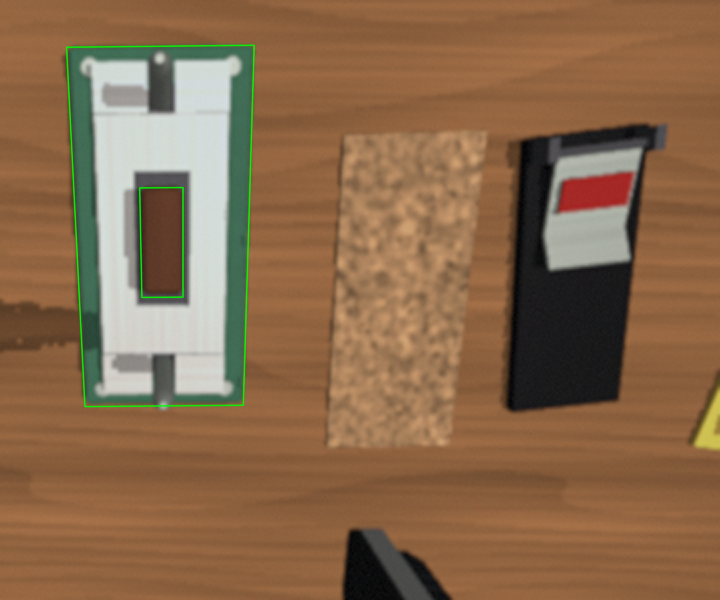

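carry_out(steps=[[[2.5,0.2,-2],[0,0,0.5],0],[[5,0.3,-5],[0,0,0.5],0],[[6.6,0.3,-9],[0,0,0.5],0],[[6.6,0.3,-13],[0,0,0.5],0],[[6.6,0.3,-16],[0,0,0.5],0],[[6.6,0.3,-18],[0,0,0.5],0],[[6.6,0.3,-19],[0,0,0.5],0],[[6.6,0.3,-19],[0,0,0.5],0]])

```text
time_s: 3.87
tool_pos: [0.5833, -0.0162, 0.1063]
tcp_rot: [179.8, -0.0, -88.7]
force: [-0.9, -0.1, -0.3]
gripper_width: 1.003
```

```bash
python3 - <<'E'
from h import *
p=cam('wrist'); s=env.sense();print(s['tool_pos'],s['tcp_rot'],np.abs(s['joint_vel']).max());save(p,'w3')
E
```

```text
[ 0.58428802 -0.01620389  0.10805705] [ 1.79935484e+02 -1.40194238e-03 -8.86685084e+01] 2.1017227625982287
```

View pics/w3.png

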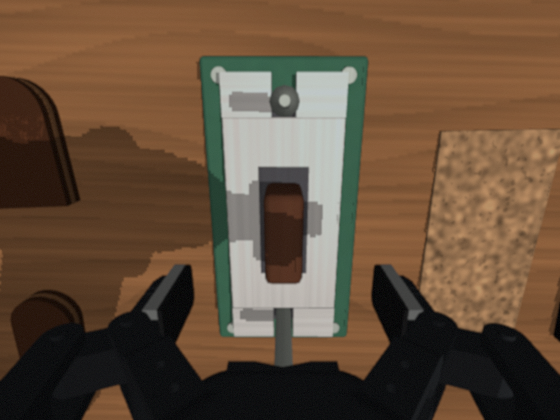

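carry_out(steps=[[[0,-0.05,-2],[0,0,0],0],[[0,-0.05,-4],[0,0,0],0],[[0,-0.05,-5.5],[0,0,0],0],[[0,-0.05,-6.2],[0,0,0],0],[[0,-0.05,-6.2],[0,0,0],0],[[0,-0.05,-6.2],[0,0,0],130],[[0,-0.05,-6.2],[0,0,0],255],[[0,-0.05,-6.2],[0,0,0],255]], grip_force=80)

```text
time_s: 4.58
tool_pos: [0.5853, -0.0167, 0.0476]
tcp_rot: [-179.9, 0.0, -88.7]
force: [-0.4, 0.4, -0.4]
gripper_width: 0.605
```

carry_out(steps=[[[0,0,0],[0,0,0],255],[[0,0,0],[0,0,0],255],[[0,0,0],[0,0,0],255],[[0,0,0],[0,0,0],255],[[0,0,0.5],[0,0,0],255],[[0,0,1],[0,0,0],255],[[0,0,1.5],[0,0,0],255],[[0,0,1.5],[0,0,0],255]])

```text
time_s: 5.25
tool_pos: [0.5848, -0.0167, 0.0623]
tcp_rot: [-179.9, 0.0, -88.7]
force: [0.2, -0.3, -4.7]
gripper_width: 0.266
```

carry_out(steps=[[[0,0,1],[0,0,0],255],[[0,0,2.5],[0,0,0],255],[[0,0,4.5],[0,0,0],255],[[0,0,6.5],[0,0,0],255],[[0,0,8.5],[0,0,0],255],[[0,0,10],[0,0,0],255],[[0,0,11],[0,0,0],255],[[0,0,11],[0,0,0],255]])

```text
time_s: 5.92
tool_pos: [0.5854, -0.0167, 0.1737]
tcp_rot: [-179.8, 0.0, -88.7]
force: [-0.6, -1.0, -4.8]
gripper_width: 0.266
```

```bash
python3 - <<'E'
from h import *
p=cam('wrist'); save(p,'w4'); s=env.sense();print(s['tool_pos'],s['tcp_rot'],s['gripper_width'])
T=np.eye(4);T[:3,:3]=Ro.from_euler('xyz',[-179.999,-.003,-89.196],degrees=True).as_matrix();T[:3,3]=[0.51826,-0.01947,0.29837]
W=T@p['hand_eye']; p['R']=W[:3,:3].T; p['t']=-W[:3,:3].T@W[:3,3]
P=[ray(p,u,v,.003) for u,v in [(372,67.5),(443.5,66),(425.5,223),(364,223)]];print(np.round(P,4),np.mean(P,0))
P=np.array(P);print([np.linalg.norm(P[i]-P[i-1]) for i in range(4)],np.degrees(np.arctan2(*(P[0]-P[3])[[1,0]])),np.degrees(np.arctan2(*(P[1]-P[2])[[1,0]])))
E
```

```text
[ 0.58480605 -0.0166926   0.17216629] [-1.79903137e+02  1.45295684e-03 -8.86711902e+01] 0.27218790760178574
[[ 0.6493 -0.1304  0.003 ]
 [ 0.6524 -0.2199  0.003 ]
 [ 0.4427 -0.23    0.003 ]
 [ 0.4413 -0.1402  0.003 ]] [ 0.5464161  -0.18013978  0.003     ]
[np.float64(0.20823202515294834), np.float64(0.08951792368062693), np.float64(0.2099510246874588), np.float64(0.08981818945518598)] 2.7045135796376245 2.7759322291198467
```

View pics/w4.png

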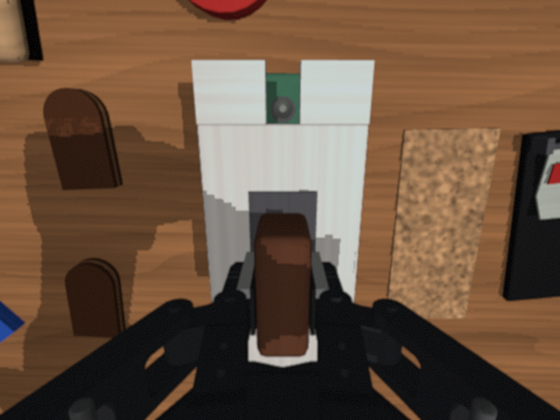

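carry_out(steps=[[[-0.4,-1.5,0],[0,0,0.1],255],[[-1,-4.3,0],[0,0,0.5],255],[[-1.8,-7.5,0],[0,0,0.8],255],[[-2.6,-11,0],[0,0,1.1],255],[[-3.2,-13.8,0],[0,0,1.4],255],[[-3.6,-15.5,-0.5],[0,0,1.4],255],[[-3.8,-16.3,-1.5],[0,0,1.4],255],[[-3.8,-16.3,-3],[0,0,1.4],255]])

```text
time_s: 6.63
tool_pos: [0.5457, -0.1823, 0.1405]
tcp_rot: [180.0, -0.1, -87.5]
force: [0.9, -0.7, -4.7]
gripper_width: 0.266
```

carry_out(steps=[[[0,0,-2],[0,0,0],255],[[0,0,-4],[0,0,0],255],[[0,0,-6],[0,0,0],255],[[0,0,-8],[0,0,0],255],[[0,0,-9],[0,0,0],255],[[0,0,-9.5],[0,0,0],255],[[0,0,-9.5],[0,0,0],255],[[0,0,-9.5],[0,0,0],255]])

```text
time_s: 7.3
tool_pos: [0.5467, -0.1794, 0.0464]
tcp_rot: [-180.0, 0.0, -87.2]
force: [-0.6, 0.2, -3.8]
gripper_width: 0.269
```

```bash
python3 - <<'E'
from h import *
s=env.sense();print(s['tool_pos'],s['tcp_rot'],s['gripper_width'],s['force'])
E
```

```text
[ 0.54674666 -0.17939897  0.04642866] [-1.79994345e+02  9.81651254e-03 -8.72495643e+01] 0.26895426157773694 [-0.55744255  0.16470867 -3.80088828]
```

carry_out(steps=[[[0,0,-0.5],[0,0,0],255],[[0,0,-0.9],[0,0,0],255],[[0,0,-1.1],[0,0,0],255],[[0,0,-1.1],[0,0,0],255],[[0,0,-1.1],[0,0,0],120],[[0,0,-1.1],[0,0,0],120],[[0,0,-1.1],[0,0,0],120],[[0,0,0],[0,0,0],100]])

```text
time_s: 7.97
tool_pos: [0.5457, -0.1794, 0.0454]
tcp_rot: [179.9, 0.0, -87.3]
force: [-0.7, 0.3, -0.1]
gripper_width: 0.603
```

carry_out(steps=[[[0,0,3],[0,0,0],0],[[0,0,7],[0,0,0],0],[[0,0,11],[0,0,0],0],[[-0.5,1.5,14.5],[0,0,0],0],[[-1.2,4,17.5],[0,0,0],0],[[-2,7,20],[0,0,0],0],[[-3,10,22.5],[0,0,0],0],[[-4,13,25],[0,0,0],0]])

```text
time_s: 8.63
tool_pos: [0.5056, -0.0485, 0.2988]
tcp_rot: [-179.9, -0.0, -87.3]
force: [0.8, 0.8, 0.1]
gripper_width: 1.001
```

carry_out(steps=[[[-0.7,3,0],[0,0,-1],0],[[-1.5,6.5,0],[0,0,-2],0],[[-2.2,10,0],[0,0,-2.7],0],[[-3,13,0],[0,0,-2.7],0],[[-3.3,15,0],[0,0,-2.7],0],[[-3.5,16,0],[0,0,-2.7],0],[[-3.5,16,0],[0,0,-2.7],0],[[-3.5,16,0],[0,0,-2.7],0]])

```text
time_s: 9.3
tool_pos: [0.4716, 0.1094, 0.2967]
tcp_rot: [-180.0, -0.0, -90.0]
force: [-0.2, -0.3, -0.5]
gripper_width: 1.001
```

```bash
python3 - <<'E'
from h import *
p=cam('wrist'); s=env.sense();print(s['tool_pos'],s['tcp_rot'],np.abs(s['joint_vel']).max());save(p,'w5')
hs=[]
for m,ce,st in comps(brown(p),400):
    if ce[1]>260:continue
    q,f=fitblank(p,m,ce); print('blank',np.round(ce),st[4],q[:2],np.degrees(q[2]),f); hs.append(hull(p,HEEL,0,.016,*q,1))
show(p,'w5f',hs,(0,0,560,330),1.4)
E
```

```text
[0.47177653 0.10866472 0.29653954] [-1.79980516e+02 -4.57988255e-02 -9.00621228e+01] 0.762119019395001
blank [231.  40.] 3490 [0.63349366 0.170893  ] 3.511467582488159 0.04375791922211647
blank [109.  64.] 3534 [0.60122897 0.32243434] 162.79812915854174 0.1284714937210083
blank [529. 112.] 1041 [ 0.54016577 -0.17399587] 273.80382287312324 0.9042462110519409
blank [ 38. 154.] 3019 [0.4895238  0.43941347] 160.11656927339257 0.22014157474040985
blank [221. 176.] 2989 [0.46049302 0.18608782] 180.5131324417345 0.2695738673210144
blank [137. 171.] 769 [0.46520383 0.30929686] 90.16975508575345 1.685552954673767
blank [150. 245.] 1092 [0.36014075 0.3093635 ] 89.96182812905967 0.7364504933357239
```

View pics/w5f.png

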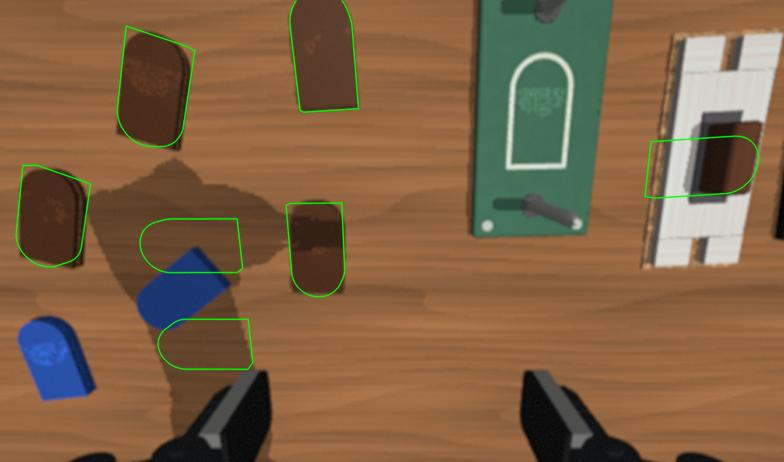

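```bash
cat >> h.py <<'E'
def blankat(p,x,y,th,z0=0.,z1=.016,k=1.15,thr=None):
    """segment brown around prior (m, rad), convex-fill, fit"""
    h=hull(p,HEEL*k,z0,z1,x,y,th,1); roi=np.zeros(p['color'].shape[:2],np.uint8); cv2.fillConvexPoly(roi,np.round(h).astype(np.int32),1)
    hsv=cv2.cvtColor(p['color'],cv2.COLOR_RGB2HSV); H,S_,V=[hsv[...,i].astype(int) for i in range(3)]
    lab=cv2.cvtColor(p['color'],cv2.COLOR_RGB2LAB).astype(int)
    m=((H<14)|(H>172)|(V<40))&(V<125 if thr is None else V<thr)
    m=big((m&(roi>0)).astype(np.uint8)); m=hm(cv2.morphologyEx(m,cv2.MORPH_OPEN,np.ones((3,3))))
    q,f=fit(p,m,HEEL,z0,z1,[x,y,th]); return q,f,m
E
python3 - <<'E'
from h import *
p=cam('wrist'); s=env.sense();print(s['tool_pos'],np.abs(s['joint_vel']).max())
hs=[]
for x,y,t in [(.634,.171,.06),(.602,.322,-.3),(.492,.438,-.3),(.463,.187,-.03)]:
    q,f,m=blankat(p,x,y,t); print(q[:2],np.degrees(q[2]),f); hs.append(hull(p,HEEL,0,.016,*q,1))
roi=np.zeros(p['color'].shape[:2],np.uint8); cv2.fillConvexPoly(roi,np.round(hull(p,HEEL*1.2,.015,.015,.5842,-.0168,.024,1)).astype(np.int32),1)
w=((p['color'].min(-1)>140)&(roi>0)).astype(np.uint8); w=hm(big(w))
q,f=fit(p,w,HEEL,.015,.0151,[.5842,-.0168,.024]);print('outline',q[:2],np.degrees(q[2]),f); hs.append(hull(p,HEEL,.015,.0151,*q,1))
show(p,'w5f',hs,(0,0,560,330),1.4)
E
```

```text
[0.47186838 0.10841496 0.29641576] 0.32396345333441184
[0.63279078 0.17109106] 3.4164980190330505 0.06261473149061203
[0.60382053 0.32160118] -16.52959968230405 0.0366065576672554
[0.493357   0.43720865] -14.973737996392135 0.039083197712898254
[0.46452921 0.18767491] 1.2654845891050455 0.11463552713394165
outline [ 0.58778852 -0.01697112] -0.043004312455561446 0.1404038369655609
```

View pics/w5f.png

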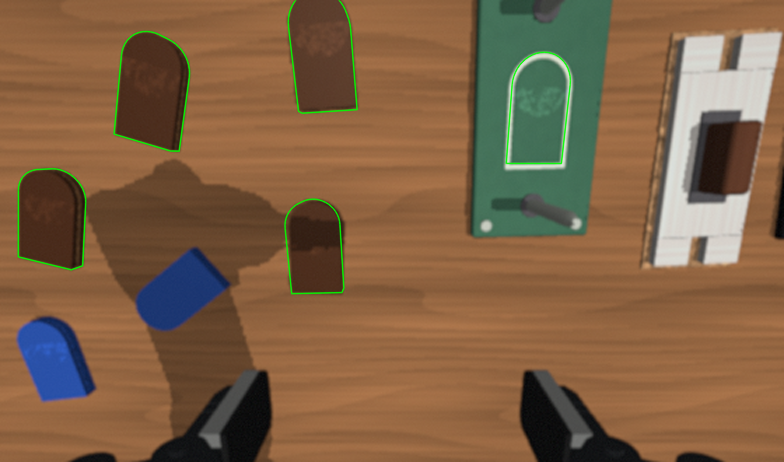

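carry_out(steps=[[[3,1.2,-1],[0,0,1],0],[[6.5,2.5,-3],[0,0,2],0],[[10,4,-5],[0,0,3.6],0],[[13,5.2,-8],[0,0,3.6],0],[[15.2,6.1,-11],[0,0,3.6],0],[[16.1,6.2,-14],[0,0,3.6],0],[[16.1,6.2,-16],[0,0,3.6],0],[[16.1,6.2,-16],[0,0,3.6],0]])

```text
time_s: 10.07
tool_pos: [0.6309, 0.1693, 0.1308]
tcp_rot: [179.5, -0.2, -86.5]
force: [-0.9, 0.5, 0.1]
gripper_width: 1.0
```

```bash
cat >> h.py <<'E'
def look(name,x,y,t,z0=0.,z1=.016,k=1.2,crop=None,n=1):
    p=cam('wrist'); s=env.sense()
    yaw=s['tcp_rot'][2]; print('t',round(s['time_s'],2),'tool',s['tool_pos'].round(4),s['tcp_rot'].round(2),'v',np.abs(s['joint_vel']).max().round(2),'w',round(s['gripper_width'],3),'F',s['force'].round(1))
    q,f,m=blankat(p,x,y,t,z0,z1,k); print('fit',q[:2].round(4),np.degrees(q[2]).round(2),'res',round(f,3))
    d=q[:2]-s['tool_pos'][:2]; print('delta cm',(100*d).round(2),'turn',round(np.degrees(q[2])-90-yaw,2))
    show(p,name,[hull(p,HEEL,z0,z1,*q,1)]); return q
E
python3 -c "
from h import *
look('w6',.6335,.1708,.06)"
```

```text
t 10.12 tool [0.6316 0.1698 0.1338] [ 1.7971e+02 -1.2000e-01 -8.6500e+01] v 3.6 w 1.002 F [-1.   1.2  1.8]
fit [0.634  0.1711] 5.18 res 0.094
delta cm [0.24 0.12] turn 1.68
```

View pics/w6.png

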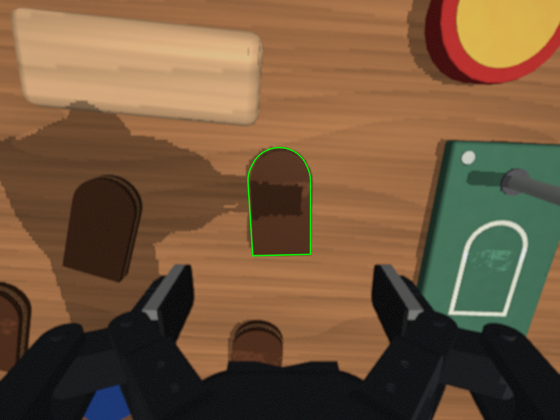

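carry_out(steps=[[[0.1,0.05,-3],[0,0,0.2],0],[[0.1,0.05,-6],[0,0,0.2],0],[[0.1,0.05,-9],[0,0,0.2],0],[[0.1,0.05,-11],[0,0,0.2],0],[[0.1,0.05,-11.7],[0,0,0.2],0],[[0.1,0.05,-11.7],[0,0,0.2],0],[[0.1,0.05,-11.7],[0,0,0.2],255],[[0.1,0.05,-11.7],[0,0,0.2],255]], grip_force=40)

```text
time_s: 10.78
tool_pos: [0.6349, 0.1729, 0.0217]
tcp_rot: [-179.8, 0.0, -86.2]
force: [-0.1, -0.1, 0.7]
gripper_width: 0.744
```

carry_out(steps=[[[0,0,0],[0,0,0],255],[[0,0,0],[0,0,0],255],[[0,0,1],[0,0,0],255],[[0,0,3],[0,0,0],255],[[0,0,6],[0,0,0],255],[[0,0,9],[0,0,0],255],[[0,0,11],[0,0,0],255],[[0,0,11],[0,0,0],255]])

```text
time_s: 11.45
tool_pos: [0.636, 0.1737, 0.1356]
tcp_rot: [-179.5, 0.1, -86.2]
force: [1.2, 0.5, -0.4]
gripper_width: 0.571
```

```bash
python3 -c "
from h import *
p=cam('wrist');s=env.sense();print(s['tool_pos'],s['tcp_rot'],s['gripper_width'],s['force']);save(p,'w7')"
```

```text
[0.63504138 0.17331032 0.13310845] [-1.79671506e+02  8.25366236e-02 -8.61813707e+01] 0.5721482304626482 [-0.72720292  0.56028142 -0.64852496]
```

View pics/w7.png

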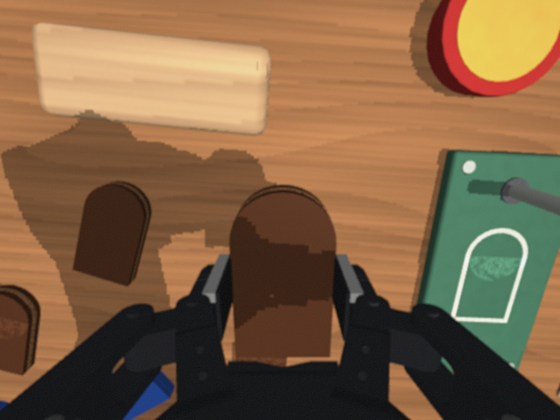

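```bash
python3 -c "
from h import *
im=cv2.imread('pics/w7.png')[170:380,200:370]
cv2.imwrite('pics/w7z.png',cv2.convertScaleAbs(cv2.resize(im,None,fx=2.8*1.2,fy=2.8,interpolation=cv2.INTER_CUBIC),alpha=2,beta=20))"
```

```text
(no output)
```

View pics/w7z.png

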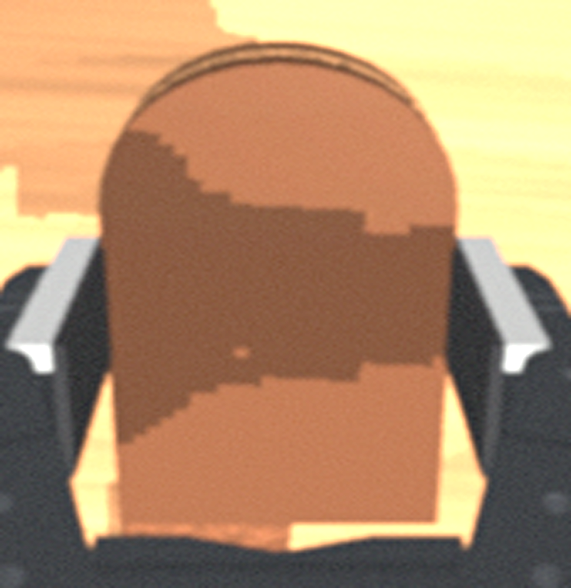

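```bash
cat >> h.py <<'E'
def tool_pt(p,u,v,zt):
    he=p['hand_eye']; d=he[:3,:3]@np.array([(u-p['cx'])/p['fx'],(v-p['cy'])/p['fy'],1.]); o=he[:3,3]
    return o+d*(zt-o[2])/d[2]
HP=dict(fx=307.62663716895787,fy=307.62663716895787,cx=282.3191120812516,cy=207.99189095958027,hand_eye=np.array([[ 9.99999458e-01,  1.02008110e-03,  2.10341281e-04,5.43537398e-04],[-1.03588439e-03,  9.53055141e-01,  3.02795022e-01,-7.80344188e-02],[ 1.08408640e-04, -3.02795076e-01,  9.53055681e-01,-1.26269025e-01],[0,0,0,1]]))
def inhand(tip,rl,rr,zt=.0035):
    a,b,c=[tool_pt(HP,u,v,zt) for u,v in (tip,rl,rr)]
    mid=(b+c)/2; print('tip',(a*1e3).round(1),'rearL',(b*1e3).round(1),'rearR',(c*1e3).round(1),'len',round(1e3*(mid[1]-a[1]),1),'wid',round(1e3*np.linalg.norm(b-c),1))
    print('centre tool mm',((a+mid)/2*1e3).round(2),'rear tilt deg',np.degrees(np.arctan2(c[1]-b[1],c[0]-b[0])).round(2))
E
python3 -c "
from h import *
k=2.8*1.2
for z in (.002,.0035,.005): inhand((200+278/k,170+62/2.8),(200+122/k,170+528/2.8),(200+437/k,170+521/2.8),z)"
```

```text
tip [  0.7 -44.4   2. ] rearL [-23.2  44.6   2. ] rearR [25.3 42.9  2. ] len 88.2 wid 48.5
centre tool mm [ 0.91 -0.34  2.  ] rear tilt deg -1.96
tip [  0.7 -44.    3.5] rearL [-23.5  46.    3.5] rearR [25.6 44.4  3.5] len 89.2 wid 49.1
centre tool mm [0.91 0.57 3.5 ] rear tilt deg -1.96
tip [  0.7 -43.7   5. ] rearL [-23.7  47.5   5. ] rearR [25.9 45.8  5. ] len 90.3 wid 49.7
centre tool mm [0.91 1.48 5.  ] rear tilt deg -1.96
```

carry_out(steps=[[[-0.3,-1.2,0.5],[0,0,-0.2],255],[[-1,-4,1],[0,0,-0.6],255],[[-1.9,-7.5,1],[0,0,-1],255],[[-2.9,-11,1],[0,0,-1.5],255],[[-3.8,-14.5,1],[0,0,-2],255],[[-4.6,-17.3,1],[0,0,-2.4],255],[[-4.9,-18.6,1],[0,0,-2.5],255],[[-5,-18.9,1],[0,0,-2.5],255]])

```text
time_s: 12.17
tool_pos: [0.5817, -0.0209, 0.1386]
tcp_rot: [179.9, -0.1, -89.0]
force: [0.1, -0.5, -0.4]
gripper_width: 0.57
```

carry_out(steps=[[[0,0,0],[0,0,0],255],[[0,0,0],[0,0,0],255],[[0,0,0],[0,0,0],255],[[0,0,-1],[0,0,0],255],[[0,0,-2],[0,0,0],255],[[0,0,-2],[0,0,0],255],[[0,0,-2],[0,0,0],255],[[0,0,-2],[0,0,0],255]])

```text
time_s: 12.83
tool_pos: [0.5834, -0.0159, 0.1189]
tcp_rot: [180.0, 0.0, -88.6]
force: [0.6, -0.3, -1.1]
gripper_width: 0.571
```

```bash
python3 -c "
from h import *
p=cam('wrist');s=env.sense();print(s['tool_pos'],s['tcp_rot'],s['gripper_width'],s['force'],np.abs(s['joint_vel']).max());save(p,'w8')"
```

```text
[ 0.58360384 -0.01603261  0.11924256] [ 1.79999943e+02  1.94071389e-03 -8.86589079e+01] 0.5703281434330255 [ 0.74293073  0.45150298 -1.0108846 ] 0.4258713982068869
```

View pics/w8.png

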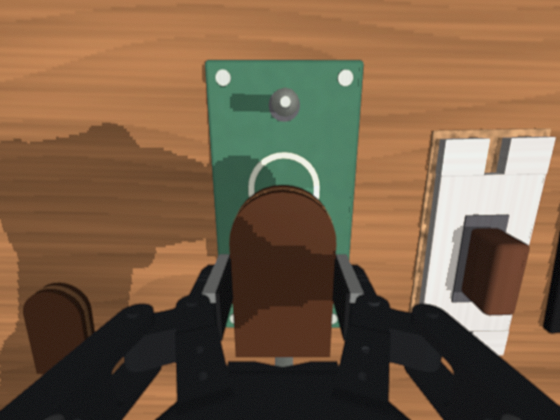

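```bash
cat > z.py <<'E'
import sys;from h import *
n,u0,v0,u1,v1,k,b=sys.argv[1],*map(float,sys.argv[2:]); 
im=cv2.imread(f'pics/{n}.png')[int(v0):int(v1),int(u0):int(u1)]
cv2.imwrite(f'pics/{n}z.png',cv2.convertScaleAbs(cv2.resize(im,None,fx=k,fy=k,interpolation=cv2.INTER_CUBIC),alpha=b))
E
python3 z.py w8 200 60 380 240 3.3 1.3
python3 -c "
from h import *
p=cam('wrist')
print(ray(p,285.5,101,.117),ray(p,284,153,.015))
print([proj(p,[.5842+.08*np.cos(.024),-.0168+.08*np.sin(.024),.117]),proj(p,[.5842+.045*np.cos(.024),-.0168+.045*np.sin(.024),.015])])"
```

```text
[ 0.66531383 -0.01566525  0.117     ] [ 0.63152218 -0.01644573  0.015     ]
[(np.float64(283.43810582965114), np.float64(103.98770835191179)), (np.float64(282.94634114783884), np.float64(156.12658741109055))]
```

View pics/w8z.png

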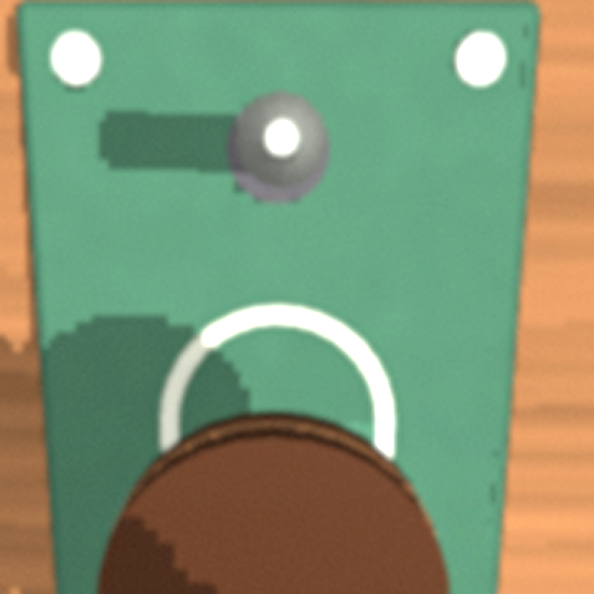

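carry_out(steps=[[[0.1,-0.05,-1.5],[0,0,0],255],[[0.2,-0.05,-3.5],[0,0,0],255],[[0.2,-0.05,-5.5],[0,0,0],255],[[0.2,-0.05,-7],[0,0,0],255],[[0.2,-0.05,-7.8],[0,0,0],255],[[0.2,-0.05,-8.2],[0,0,0],255],[[0.2,-0.05,-8.3],[0,0,0],255],[[0.2,-0.05,-8.3],[0,0,0],255]])

```text
time_s: 13.6
tool_pos: [0.5858, -0.0167, 0.0369]
tcp_rot: [-180.0, -0.0, -88.7]
force: [-0.3, 0.0, -0.7]
gripper_width: 0.572
```

carry_out(steps=[[[0,0,0],[0,0,0],255],[[0,0,-0.05],[0,0,0],255],[[0,0,-0.1],[0,0,0],255],[[0,0,-0.1],[0,0,0],255],[[0,0,-0.1],[0,0,0],255],[[0,0,-0.1],[0,0,0],255],[[0,0,-0.1],[0,0,0],255],[[0,0,-0.1],[0,0,0],255]])

```text
time_s: 14.27
tool_pos: [0.5861, -0.0167, 0.0365]
tcp_rot: [-179.9, -0.0, -88.7]
force: [-2.3, 0.2, 9.2]
gripper_width: 0.571
```

carry_out(steps=[[[-0.05,0,0.05],[0,0,0],60],[[-0.05,0,0.1],[0,0,0],60],[[-0.05,0,0.1],[0,0,0],60],[[-0.05,0,0.1],[0,0,0],60],[[-0.05,0,2],[0,0,0],60],[[-0.05,0,5],[0,0,0],60],[[-0.05,0,9],[0,0,0],0],[[-0.05,0,12],[0,0,0],0]])

```text
time_s: 14.93
tool_pos: [0.5851, -0.0166, 0.1574]
tcp_rot: [-180.0, 0.0, -88.7]
force: [0.9, -0.1, -0.3]
gripper_width: 0.993
```

carry_out(steps=[[[-1,0,2],[0,0,0],0],[[-3,0,5],[0,0,0],0],[[-5,0.5,8],[0,0,0],0],[[-6,1,10],[0,0,0],0],[[-6,1,10],[0,0,0],0],[[-6,1,10],[0,0,0],0],[[-6,1,10],[0,0,0],0],[[-6,1,10],[0,0,0],0]])

```text
time_s: 15.6
tool_pos: [0.5249, -0.007, 0.2541]
tcp_rot: [179.9, -0.0, -88.7]
force: [-0.3, 0.0, -1.1]
gripper_width: 0.999
```

```bash
python3 -c "
from h import *
q=look('w9',.5845,-.0166,.024,.015,.031)
"
```

```text
t 15.65 tool [ 0.5249 -0.007   0.254 ] [179.88  -0.   -88.69] v 0.15 w 1.002 F [-0.  -0.7 -0.2]
fit [ 0.5846 -0.017 ] 1.35 res 0.063
delta cm [ 5.98 -1.  ] turn 0.04
```

View pics/w9.png

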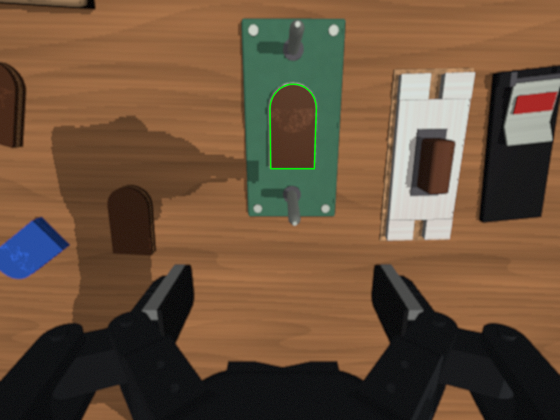

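carry_out(steps=[[[-1,3.5,-1],[0,0,-1],0],[[-2.2,7.4,-2],[0,0,-2],0],[[-3.3,11,-3],[0,0,-3],0],[[-4.4,14.5,-4],[0,0,-3],0],[[-5.4,17.4,-5],[0,0,-3],0],[[-6,19,-5.4],[0,0,-3],0],[[-6.1,19.4,-5.4],[0,0,-3],0],[[-6.1,19.4,-5.4],[0,0,-3],0]])

```text
time_s: 16.32
tool_pos: [0.4635, 0.1884, 0.2003]
tcp_rot: [179.9, -0.0, -91.5]
force: [1.2, -0.8, -0.4]
gripper_width: 1.003
```

carry_out(steps=[[[0,0,0],[0,0,0],0],[[0,0,0],[0,0,0],0],[[0,0,0],[0,0,0],0],[[0,0,0],[0,0,0],0],[[0,0,0],[0,0,0],0],[[0,0,0],[0,0,0],0],[[0,0,0],[0,0,0],0],[[0,0,0],[0,0,0],0]])

```text
time_s: 16.98
tool_pos: [0.464, 0.1872, 0.2013]
tcp_rot: [-180.0, 0.0, -91.7]
force: [-0.0, -0.2, 0.0]
gripper_width: 1.005
```

```bash
python3 -c "
from h import *
q=look('w10',.464,.187,-.02)
"
```

```text
t 17.03 tool [0.464  0.1872 0.2013] [-180.      0.    -91.68] v 0.13 w 1.001 F [ 0.5 -0.4 -0.3]
fit [0.4642 0.1858] -1.58 res 0.119
delta cm [ 0.02 -0.15] turn 0.09
```

View pics/w10.png

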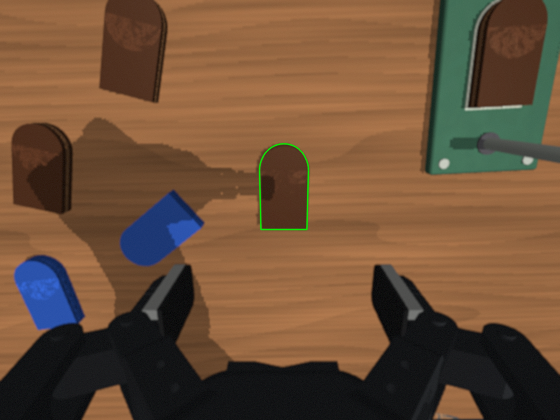

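carry_out(steps=[[[0,-0.1,-3],[0,0,0],0],[[0,-0.1,-7],[0,0,0],0],[[0,-0.1,-11],[0,0,0],0],[[0,-0.1,-14.5],[0,0,0],0],[[0,-0.1,-17],[0,0,0],0],[[0,-0.1,-18],[0,0,0],0],[[0,-0.1,-18],[0,0,0],0],[[0,-0.1,-18],[0,0,0],255]])

```text
time_s: 17.7
tool_pos: [0.4642, 0.1865, 0.0217]
tcp_rot: [180.0, -0.0, -91.7]
force: [-0.7, -0.0, 0.3]
gripper_width: 0.887
```

carry_out(steps=[[[0,0,0],[0,0,0],255],[[0,0,0],[0,0,0],255],[[0,0,0],[0,0,0],255],[[0,0,0],[0,0,0],255],[[0,0,0],[0,0,0],255],[[0,0,0],[0,0,0],255],[[0,0,0],[0,0,0],255],[[0,0,0.3],[0,0,0],255]])

```text
time_s: 18.37
tool_pos: [0.4646, 0.1865, 0.0255]
tcp_rot: [-179.9, 0.1, -91.7]
force: [-0.5, -0.1, -1.1]
gripper_width: 0.568
```

carry_out(steps=[[[0,0,1],[0,0,0],255],[[0,0,3],[0,0,0],255],[[0,0,6],[0,0,0],255],[[0,0,9],[0,0,0],255],[[0,0,11],[0,0,0],255],[[0,0,12],[0,0,0],255],[[0,0,12],[0,0,0],255],[[0,0,12],[0,0,0],255]])

```text
time_s: 19.03
tool_pos: [0.4642, 0.1863, 0.1454]
tcp_rot: [-179.9, 0.0, -91.7]
force: [-0.2, -0.2, -0.5]
gripper_width: 0.571
```

```bash
python3 -c "
from h import *
p=cam('wrist');s=env.sense();print(s['tool_pos'],s['tcp_rot'],s['gripper_width'],s['force'],np.abs(s['joint_vel']).max());save(p,'w11')"
python3 z.py w11 200 170 370 380 2.8 2
```

```text
[0.4637519  0.1860319  0.14447211] [-1.79983547e+02  2.42771086e-03 -9.16840613e+01] 0.5724300652493985 [-0.98873815  0.45466958 -1.40568674] 1.3979618950324628
```

View pics/w11z.png

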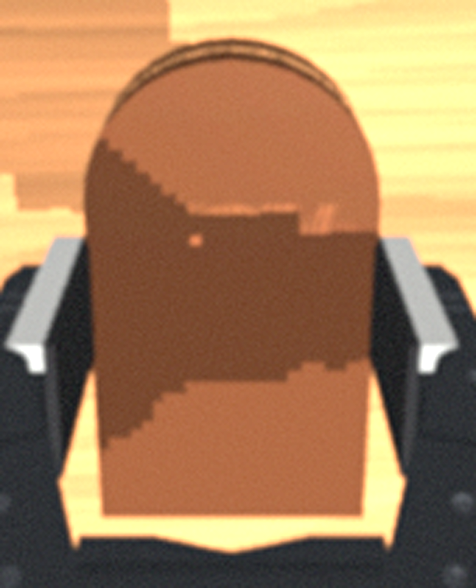

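```bash
python3 -c "
from h import *
for z in (.005,.006): inhand((200+232/2.8,170+58/2.8),(200+104/2.8,170+516/2.8),(200+361/2.8,170+516/2.8),z)"
```

```text
tip [  0.8 -44.3   5. ] rearL [-23.2  44.7   5. ] rearR [25.2 44.6  5. ] len 88.9 wid 48.4
centre tool mm [0.92 0.16 5.  ] rear tilt deg -0.07
tip [  0.8 -44.    6. ] rearL [-23.4  45.6   6. ] rearR [25.4 45.5  6. ] len 89.6 wid 48.8
centre tool mm [0.92 0.76 6.  ] rear tilt deg -0.07
```

carry_out(steps=[[[1.2,-0.8,0.5],[0,0,0.5],255],[[4,-2.5,1],[0,0,1],255],[[7.2,-4.5,1],[0,0,1.8],255],[[10.2,-7,1],[0,0,2.5],255],[[11.8,-10.2,1],[0,0,3],255],[[12.1,-14,1],[0,0,3],255],[[12.1,-17.5,1],[0,0,3],255],[[12.1,-19.5,1],[0,0,3],255]])

```text
time_s: 19.75
tool_pos: [0.5841, -0.014, 0.1524]
tcp_rot: [179.8, -0.1, -88.9]
force: [-0.1, -0.5, -0.9]
gripper_width: 0.567
```

carry_out(steps=[[[0,-0.7,0],[0,0,0],255],[[0,-0.8,-1],[0,0,0],255],[[0,-0.8,-2.5],[0,0,0],255],[[0,-0.8,-4.5],[0,0,0],255],[[0,-0.8,-6],[0,0,0],255],[[0,-0.8,-7],[0,0,0],255],[[0,-0.8,-7],[0,0,0],255],[[0,-0.8,-7],[0,0,0],255]])

```text
time_s: 20.42
tool_pos: [0.5846, -0.0154, 0.0835]
tcp_rot: [179.9, 0.0, -88.6]
force: [-0.2, -0.8, 0.5]
gripper_width: 0.571
```

```bash
python3 -c "
from h import *
p=cam('wrist');s=env.sense();print(s['tool_pos'],s['tcp_rot'],s['gripper_width'],s['force'],np.abs(s['joint_vel']).max());save(p,'w12')"
```

```text
[ 0.58511735 -0.01568795  0.08430281] [ 1.79993783e+02  2.59270642e-02 -8.86041229e+01] 0.5726793110609595 [ 0.04913955 -0.77455424 -0.62696654] 1.0567504647607726
```

View pics/w12.png

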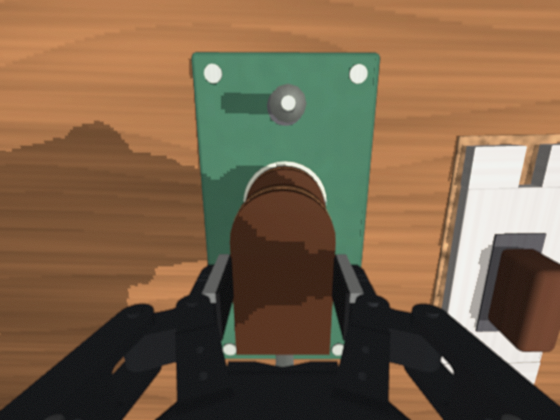

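carry_out(steps=[[[0,-0.1,-0.8],[0,0,0],255],[[0,-0.1,-1.8],[0,0,0],255],[[0,-0.1,-2.5],[0,0,0],255],[[0,-0.1,-2.9],[0,0,0],255],[[0,-0.1,-3],[0,0,0],255],[[0,-0.1,-3],[0,0,0],255],[[0,-0.1,-3.05],[0,0,0],255],[[0,-0.1,-3.1],[0,0,0],255]])

```text
time_s: 21.13
tool_pos: [0.5846, -0.0178, 0.0541]
tcp_rot: [180.0, -0.0, -88.7]
force: [-7.9, 0.4, 21.6]
gripper_width: 0.567
```

```bash
python3 -c "
from h import *
s=env.sense();print(s['tool_pos'],s['tcp_rot'],s['force'])"
```

```text
[ 0.5845694  -0.01783199  0.05410386] [ 1.79976783e+02 -2.09107364e-02 -8.86856290e+01] [-7.89249285  0.40707461 21.63873253]
```

carry_out(steps=[[[0,0,0.2],[0,0,0],255],[[0.05,0.1,0.2],[0,0,0],255],[[0.05,0.1,0.2],[0,0,0],255],[[0.05,0.1,0.2],[0,0,0],255],[[0.05,0.1,0.2],[0,0,0],255],[[0.05,0.1,0.2],[0,0,0],255],[[0.05,0.1,0.1],[0,0,0],255],[[0.05,0.1,0.1],[0,0,0],255]])

```text
time_s: 21.8
tool_pos: [0.5855, -0.0167, 0.0543]
tcp_rot: [-180.0, -0.0, -88.7]
force: [-0.8, 0.5, -0.6]
gripper_width: 0.571
```

carry_out(steps=[[[0,0,0],[0,0,0],60],[[0,0,0],[0,0,0],60],[[0,0,0],[0,0,0],60],[[0,0,0],[0,0,0],60],[[0,0,2],[0,0,0],60],[[0,0,5],[0,0,0],60],[[0,0,9],[0,0,0],0],[[0,0,12],[0,0,0],0]])

```text
time_s: 22.47
tool_pos: [0.5856, -0.0166, 0.1766]
tcp_rot: [-180.0, 0.0, -88.7]
force: [0.9, -0.4, 0.2]
gripper_width: 0.997
```

carry_out(steps=[[[-1,0,2],[0,0,0],0],[[-3,0,5],[0,0,0],0],[[-5,0.5,8],[0,0,0],0],[[-6,1,9],[0,0,0],0],[[-6,1,9],[0,0,0],0],[[-6,1,9],[0,0,0],0],[[-6,1,9],[0,0,0],0],[[-6,1,9],[0,0,0],0]])

```text
time_s: 23.13
tool_pos: [0.5256, -0.007, 0.2628]
tcp_rot: [179.9, 0.0, -88.7]
force: [0.3, 0.0, -0.2]
gripper_width: 0.999
```

```bash
python3 -c "
from h import *
q=look('w13',.5845,-.0166,.024,.015,.047)
p=cam('top');save(p,'top1')
"; python3 z.py w13 200 0 560 260 2.2 1.3
```

```text
t 23.18 tool [ 0.5256 -0.007   0.2628] [ 1.7987e+02  1.0000e-02 -8.8690e+01] v 0.38 w 0.998 F [-0.4 -0.3  0.6]
fit [ 0.5841 -0.0168] 1.39 res 0.05
delta cm [ 5.85 -0.99] turn 0.08
```

View pics/w13z.png

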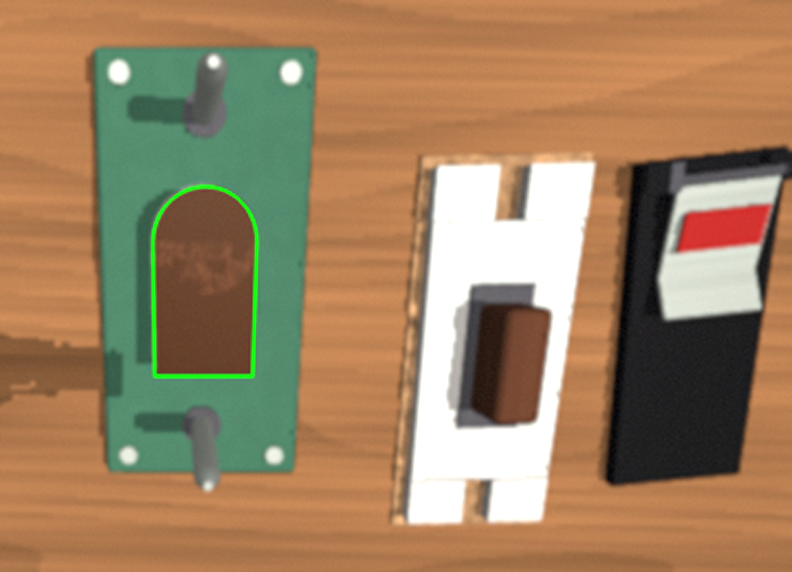

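View pics/top1.png

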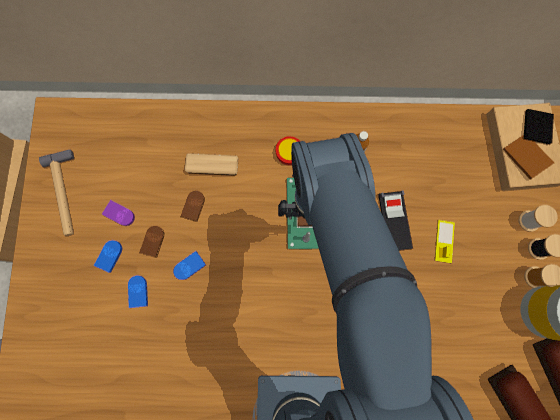

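carry_out(steps=[[[0.7,3,0],[0,0,-1.5],0],[[1.6,7,0],[0,0,-4],0],[[2.5,11,-1],[0,0,-7],0],[[3.4,15,-2],[0,0,-10],0],[[4.3,19,-3],[0,0,-13],0],[[5.3,23,-4],[0,0,-16],0],[[6.3,27,-5],[0,0,-17.8],0],[[7.2,30.5,-6],[0,0,-17.8],0]])

```text
time_s: 23.9
tool_pos: [0.5977, 0.3006, 0.2027]
tcp_rot: [180.0, -0.0, -106.6]
force: [1.0, 0.1, 1.3]
gripper_width: 0.998
```

carry_out(steps=[[[0.4,1.8,-0.3],[0,0,0],0],[[0.6,2.4,-0.3],[0,0,0],0],[[0.6,2.4,-0.3],[0,0,0],0],[[0.6,2.4,-0.3],[0,0,0],0],[[0.6,2.4,-0.3],[0,0,0],0],[[0.6,2.4,-0.3],[0,0,0],0],[[0.6,2.4,-0.3],[0,0,0],0],[[0.6,2.4,-0.3],[0,0,0],0]])

```text
time_s: 24.57
tool_pos: [0.6038, 0.3212, 0.2018]
tcp_rot: [-180.0, 0.0, -106.5]
force: [-0.2, 0.1, 0.2]
gripper_width: 0.999
```

```bash
python3 -c "
from h import *
q=look('w14',.6038,.3216,-.288)
"
```

```text
t 24.62 tool [0.6037 0.3216 0.2018] [-1.7997e+02  2.0000e-02 -1.0652e+02] v 0.33 w 1.002 F [-0.5  0.8  0.2]
fit [0.6043 0.3219] -15.27 res 0.085
delta cm [0.06 0.03] turn 1.26
```

View pics/w14.png

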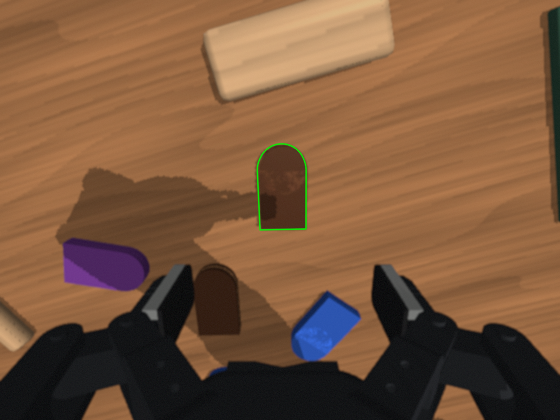

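carry_out(steps=[[[0,0,-3],[0,0,0.5],0],[[0,0,-7],[0,0,0.5],0],[[0,0,-11],[0,0,0.5],0],[[0,0,-14.5],[0,0,0.5],0],[[0,0,-17],[0,0,0.5],0],[[0,0,-18.1],[0,0,0.5],0],[[0,0,-18.1],[0,0,0.5],0],[[0,0,-18.1],[0,0,0.5],255]])

```text
time_s: 25.28
tool_pos: [0.6039, 0.3225, 0.021]
tcp_rot: [-180.0, 0.0, -106.0]
force: [0.7, -1.1, 1.4]
gripper_width: 0.882
```

carry_out(steps=[[[0,0,0],[0,0,0],255],[[0,0,0],[0,0,0],255],[[0,0,0],[0,0,0],255],[[0,0,0],[0,0,0],255],[[0,0,0],[0,0,0],255],[[0,0,0],[0,0,0],255],[[0,0,0],[0,0,0],255],[[0,0,0.1],[0,0,0],255]])

```text
time_s: 25.95
tool_pos: [0.6044, 0.3227, 0.0232]
tcp_rot: [-179.9, 0.1, -106.0]
force: [0.7, 0.1, -0.7]
gripper_width: 0.567
```

carry_out(steps=[[[0,0,1],[0,0,0],255],[[0,0,3],[0,0,0],255],[[0,0,6],[0,0,0],255],[[0,0,9],[0,0,0],255],[[0,0,11],[0,0,0],255],[[0,0,13],[0,0,0],255],[[0,0,13],[0,0,0],255],[[0,0,13],[0,0,0],255]])

```text
time_s: 26.62
tool_pos: [0.6041, 0.3227, 0.1536]
tcp_rot: [-179.9, 0.1, -106.0]
force: [0.8, 0.1, -1.7]
gripper_width: 0.567
```

```bash
python3 -c "
from h import *
p=cam('wrist');s=env.sense();print(s['tool_pos'],s['tcp_rot'],s['gripper_width'],s['force'],np.abs(s['joint_vel']).max());save(p,'w15')"
python3 z.py w15 200 170 370 380 2.8 2
```

```text
[0.60344148 0.32225986 0.1520839 ] [-1.79959752e+02  3.73900272e-02 -1.05971038e+02] 0.5693827954419783 [ 0.42824104  0.83819819 -2.4883576 ] 1.5067027447093035
```

View pics/w15z.png

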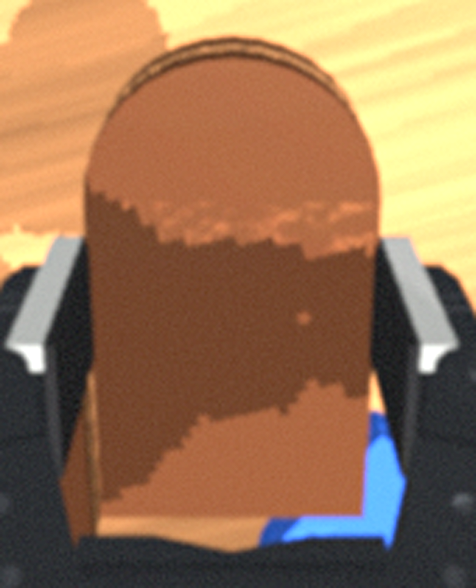

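carry_out(steps=[[[-0.1,-1,0],[0,0,1],255],[[-0.3,-3.5,0],[0,0,3],255],[[-0.5,-7,0],[0,0,5.5],255],[[-0.7,-11,0],[0,0,8.5],255],[[-0.9,-15,0],[0,0,11.5],255],[[-1.1,-19,0],[0,0,14.5],255],[[-1.3,-23,0],[0,0,16.5],255],[[-1.5,-27,0],[0,0,17.3],255]])

```text
time_s: 27.33
tool_pos: [0.587, 0.0494, 0.1502]
tcp_rot: [179.9, -0.0, -88.5]
force: [0.4, 0.3, -0.9]
gripper_width: 0.571
```

carry_out(steps=[[[-0.2,-3.5,0],[0,0,0],255],[[-0.3,-5.8,0],[0,0,0],255],[[-0.3,-6.7,0],[0,0,0],255],[[-0.3,-6.9,0],[0,0,0],255],[[-0.3,-6.9,-1],[0,0,0],255],[[-0.3,-6.9,-2.5],[0,0,0],255],[[-0.3,-6.9,-4],[0,0,0],255],[[-0.3,-6.9,-5],[0,0,0],255]])

```text
time_s: 28.0
tool_pos: [0.5847, -0.0142, 0.0992]
tcp_rot: [179.9, 0.1, -88.5]
force: [-0.3, -0.0, -1.0]
gripper_width: 0.568
```

carry_out(steps=[[[0,0,0],[0,0,0],255],[[0,0,0],[0,0,0],255],[[0,0,0],[0,0,0],255],[[0,0,0],[0,0,0],255],[[0,0,0],[0,0,0],255],[[0,0,0],[0,0,0],255],[[0,0,0],[0,0,0],255],[[0,0,0],[0,0,0],255]])

```text
time_s: 28.67
tool_pos: [0.5856, -0.0168, 0.1016]
tcp_rot: [-180.0, 0.0, -88.7]
force: [0.3, -1.0, -1.3]
gripper_width: 0.571
```

```bash
python3 -c "
from h import *
p=cam('wrist');s=env.sense();print(s['tool_pos'],s['tcp_rot'],s['gripper_width'],s['force'],np.abs(s['joint_vel']).max());save(p,'w16')"
```

```text
[ 0.58556035 -0.01677081  0.10146154] [-1.79981037e+02 -4.25656950e-05 -8.86800531e+01] 0.5668609022080829 [ 0.37613058 -0.26819837 -0.27408614] 0.13747413925267082
```

View pics/w16.png

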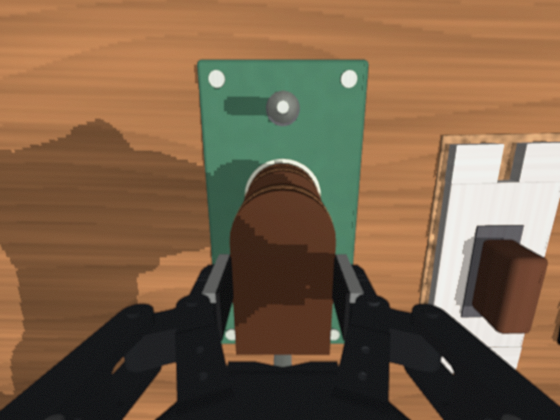

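carry_out(steps=[[[0,0,-1],[0,0,0],255],[[0,0,-2],[0,0,0],255],[[0,0,-2.7],[0,0,0],255],[[0,0,-3],[0,0,0],255],[[0,0,-3.1],[0,0,0],255],[[0,0,-3.1],[0,0,0],255],[[0,0,-3.1],[0,0,0],255],[[0,0,-3.1],[0,0,0],255]])

```text
time_s: 29.38
tool_pos: [0.5854, -0.0166, 0.0699]
tcp_rot: [180.0, 0.0, -88.7]
force: [0.0, 0.2, -1.1]
gripper_width: 0.568
```

```bash
python3 -c "
from h import *
s=env.sense();print(s['tool_pos'],s['tcp_rot'],s['force'])"
```

```text
[ 0.5854187  -0.01662147  0.06989414] [ 1.79981124e+02  6.16746654e-03 -8.86642050e+01] [ 0.04192725  0.21827249 -1.14361795]
```

carry_out(steps=[[[0,0,-0.05],[0,0,0],255],[[0,0,-0.05],[0,0,0],255],[[0,0,-0.05],[0,0,0],60],[[0,0,-0.05],[0,0,0],60],[[0,0,-0.05],[0,0,0],60],[[0,0,-0.05],[0,0,0],60],[[0,0,2],[0,0,0],60],[[0,0,5],[0,0,0],60]])

```text
time_s: 30.05
tool_pos: [0.5837, -0.0167, 0.1184]
tcp_rot: [179.7, 0.0, -88.7]
force: [0.5, 0.1, 0.1]
gripper_width: 0.764
```

carry_out(steps=[[[0,0,3],[0,0,0],0],[[0,0,6],[0,0,0],0],[[-1,0,9],[0,0,0],0],[[-3,0.5,12],[0,0,0],0],[[-5,1,14],[0,0,0],0],[[-6,1,15],[0,0,0],0],[[-6,1,15],[0,0,0],0],[[-6,1,15],[0,0,0],0]])

```text
time_s: 30.72
tool_pos: [0.5257, -0.0072, 0.2702]
tcp_rot: [-179.9, -0.0, -88.7]
force: [0.3, 0.3, -0.5]
gripper_width: 1.0
```

carry_out(steps=[[[0,0,0],[0,0,0],0],[[0,0,0],[0,0,0],0],[[0,0,0],[0,0,0],0],[[0,0,0],[0,0,0],0],[[0,0,0],[0,0,0],0],[[0,0,0],[0,0,0],0],[[0,0,0],[0,0,0],0],[[0,0,0],[0,0,0],0]])

```text
time_s: 31.38
tool_pos: [0.5255, -0.0067, 0.2702]
tcp_rot: [180.0, 0.0, -88.7]
force: [-0.4, -0.3, 0.1]
gripper_width: 1.001
```

```bash
python3 -c "
from h import *
q=look('w17',.5845,-.0166,.024,.015,.063)
p=cam('top');save(p,'top2');p=cam('scene');save(p,'sc2')
"; python3 z.py w17 200 0 560 260 2.2 1.3; python3 z.py sc2 180 100 420 280 3.3 1.2
```

```text
t 31.43 tool [ 0.5255 -0.0067  0.2703] [-180.      0.    -88.67] v 0.08 w 0.999 F [-0.2 -0.2 -0.1]
fit [ 0.5844 -0.0167] 1.4 res 0.053
delta cm [ 5.89 -1.01] turn 0.07
```

View pics/w17z.png

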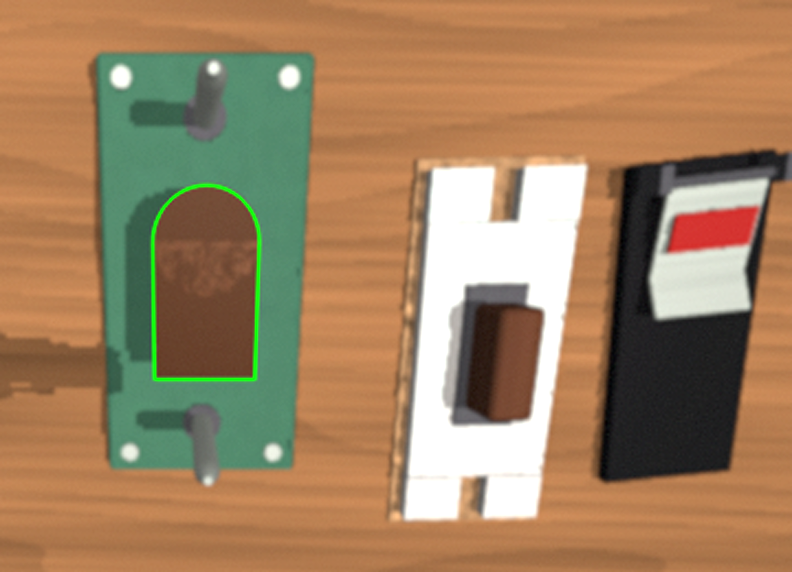

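View pics/sc2z.png

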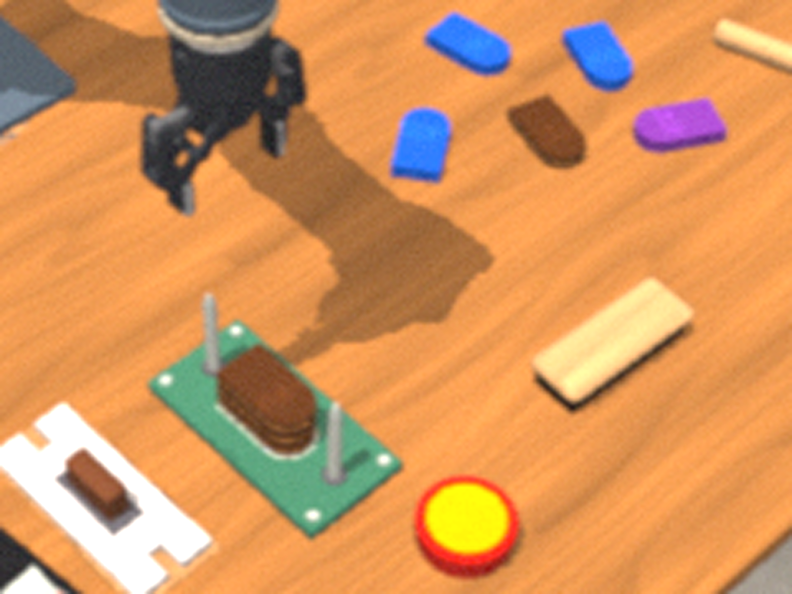

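View pics/top2.png

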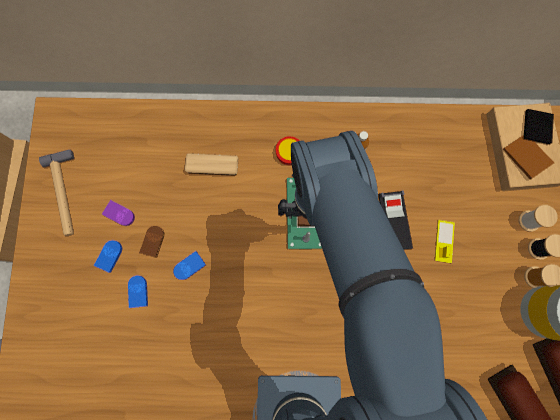

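carry_out(steps=[[[0,3,0],[0,0,-1.5],0],[[0,7,-1],[0,0,-4],0],[[-0.5,11,-2],[0,0,-7],0],[[-1,15,-3],[0,0,-10],0],[[-1.5,19,-4],[0,0,-13],0],[[-2,23,-5],[0,0,-15],0],[[-2.4,27,-6],[0,0,-16.3],0],[[-2.8,31,-7],[0,0,-16.3],0]])

```text
time_s: 32.2
tool_pos: [0.497, 0.3052, 0.1999]
tcp_rot: [-180.0, 0.0, -105.1]
force: [0.7, -0.4, 0.6]
gripper_width: 0.999
```

carry_out(steps=[[[-0.2,4,0],[0,0,0],0],[[-0.3,8,0],[0,0,0],0],[[-0.4,11,0],[0,0,0],0],[[-0.4,13,0],[0,0,0],0],[[-0.4,13.4,0],[0,0,0],0],[[-0.4,13.4,0],[0,0,0],0],[[-0.4,13.4,0],[0,0,0],0],[[-0.4,13.4,0],[0,0,0],0]])

```text
time_s: 32.87
tool_pos: [0.4942, 0.4354, 0.2003]
tcp_rot: [-180.0, -0.1, -105.1]
force: [-1.0, 0.6, -1.2]
gripper_width: 0.997
```

carry_out(steps=[[[0,0,0],[0,0,0],0],[[0,0,0],[0,0,0],0],[[0,0,0],[0,0,0],0],[[0,0,0],[0,0,0],0],[[0,0,0],[0,0,0],0],[[0,0,0],[0,0,0],0],[[0,0,0],[0,0,0],0],[[0,0,0],[0,0,0],0]])

```text
time_s: 33.53
tool_pos: [0.4935, 0.4373, 0.2003]
tcp_rot: [180.0, 0.0, -105.0]
force: [0.5, -0.1, 0.4]
gripper_width: 1.0
```

```bash
python3 -c "
from h import *
q=look('w18',.4934,.4372,-.265)
"
```

```text
t 33.58 tool [0.4934 0.4373 0.2003] [ 180.     -0.   -104.97] v 0.1 w 0.998 F [-0.7  0.1 -0.1]
fit [0.4939 0.4373] -14.22 res 0.075
delta cm [ 0.05 -0.  ] turn 0.74
```

View pics/w18.png

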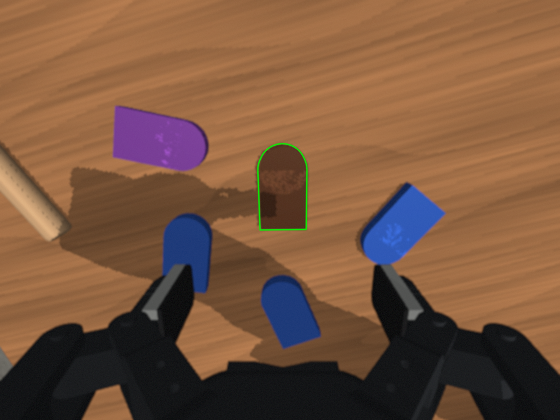

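carry_out(steps=[[[0,0,-3],[0,0,0.4],0],[[0,0,-7],[0,0,0.4],0],[[0,0,-11],[0,0,0.4],0],[[0,0,-14.5],[0,0,0.4],0],[[0,0,-17],[0,0,0.4],0],[[0,0,-17.9],[0,0,0.4],0],[[0,0,-17.9],[0,0,0.4],0],[[0,0,-17.9],[0,0,0.4],255]])

```text
time_s: 34.25
tool_pos: [0.4938, 0.4378, 0.022]
tcp_rot: [-180.0, 0.0, -104.6]
force: [0.5, 0.3, -0.8]
gripper_width: 0.886
```

carry_out(steps=[[[0,0,0],[0,0,0],255],[[0,0,0],[0,0,0],255],[[0,0,0],[0,0,0],255],[[0,0,0],[0,0,0],255],[[0,0,0],[0,0,0],255],[[0,0,0],[0,0,0],255],[[0,0,0],[0,0,0],255],[[0,0,0.1],[0,0,0],255]])

```text
time_s: 34.92
tool_pos: [0.4942, 0.4379, 0.024]
tcp_rot: [-179.9, 0.1, -104.6]
force: [-0.0, -0.2, -1.1]
gripper_width: 0.57
```

carry_out(steps=[[[0,0,1],[0,0,0],255],[[0,0,3],[0,0,0],255],[[0,0,6],[0,0,0],255],[[0,0,9],[0,0,0],255],[[0,0,11],[0,0,0],255],[[0,0,13],[0,0,0],255],[[0,0,13],[0,0,0],255],[[0,0,13],[0,0,0],255]])

```text
time_s: 35.58
tool_pos: [0.494, 0.4377, 0.1544]
tcp_rot: [-179.9, 0.2, -104.6]
force: [0.0, -0.0, -1.4]
gripper_width: 0.567
```

```bash
python3 -c "
from h import *
p=cam('wrist');s=env.sense();print(s['tool_pos'],s['tcp_rot'],s['gripper_width'],s['force'],np.abs(s['joint_vel']).max());save(p,'w19')"
python3 z.py w19 200 170 370 380 2.8 2
```

```text
[0.49340561 0.43717108 0.15287755] [-1.79976764e+02  3.44522137e-02 -1.04573393e+02] 0.569904103233959 [-0.27432706  0.04998405 -1.09940994] 1.6686873031136682
```

View pics/w19z.png

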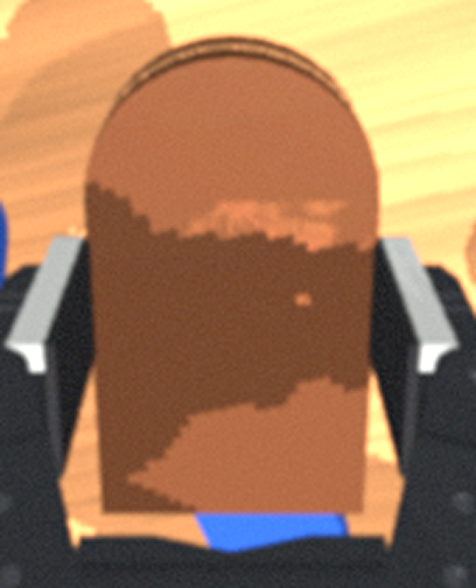

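carry_out(steps=[[[0.2,-1,0],[0,0,1],255],[[0.8,-3.5,0],[0,0,3],255],[[1.6,-7,0],[0,0,5.5],255],[[2.4,-11,0],[0,0,8.5],255],[[3.2,-15,0],[0,0,11.5],255],[[4,-19,0],[0,0,14],255],[[4.9,-23,0],[0,0,15.5],255],[[5.7,-27,0],[0,0,15.9],255]])

```text
time_s: 36.3
tool_pos: [0.5499, 0.165, 0.1511]
tcp_rot: [179.9, -0.0, -88.6]
force: [1.0, -1.2, -1.0]
gripper_width: 0.571
```

carry_out(steps=[[[0.8,-4,0],[0,0,0],255],[[1.6,-8,0],[0,0,0],255],[[2.4,-12,0],[0,0,0],255],[[3,-15,0],[0,0,0],255],[[3.3,-17.2,0],[0,0,0],255],[[3.4,-18.2,0],[0,0,0],255],[[3.4,-18.4,0],[0,0,0],255],[[3.4,-18.4,-1],[0,0,0],255]])

```text
time_s: 36.97
tool_pos: [0.585, -0.0161, 0.1429]
tcp_rot: [-179.9, 0.0, -88.7]
force: [-0.1, 0.3, -0.7]
gripper_width: 0.572
```

carry_out(steps=[[[0,0,-1],[0,0,0],255],[[0,0,-2],[0,0,0],255],[[0,0,-2.5],[0,0,0],255],[[0,0,-2.5],[0,0,0],255],[[0,0,-2.5],[0,0,0],255],[[0,0,-2.5],[0,0,0],255],[[0,0,-2.5],[0,0,0],255],[[0,0,-2.5],[0,0,0],255]])

```text
time_s: 37.63
tool_pos: [0.5848, -0.0166, 0.1177]
tcp_rot: [-179.9, -0.0, -88.7]
force: [0.3, 0.3, 0.1]
gripper_width: 0.565
```

```bash
python3 -c "
from h import *
p=cam('wrist');s=env.sense();print(s['tool_pos'],s['tcp_rot'],s['gripper_width'],s['force'],np.abs(s['joint_vel']).max());save(p,'w20')"
```

```text
[ 0.58474157 -0.01671044  0.11770559] [-1.79952952e+02 -3.24247191e-04 -8.86768691e+01] 0.5675069408415727 [ 0.0581903   0.52582274 -2.05549113] 0.10781988181421732
```

View pics/w20.png

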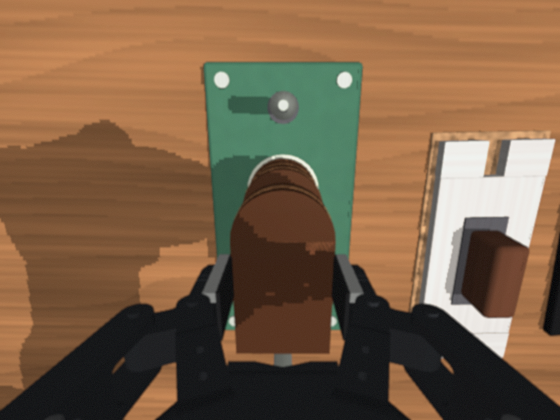

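carry_out(steps=[[[0.05,0,-1],[0,0,0],255],[[0.05,0,-2],[0,0,0],255],[[0.05,0,-2.7],[0,0,0],255],[[0.05,0,-3],[0,0,0],255],[[0.05,0,-3.1],[0,0,0],255],[[0.05,0,-3.1],[0,0,0],255],[[0.05,0,-3.1],[0,0,0],255],[[0.05,0,-3.1],[0,0,0],255]])

```text
time_s: 38.35
tool_pos: [0.5841, -0.0168, 0.0866]
tcp_rot: [179.9, -0.0, -88.7]
force: [-5.4, 0.7, 13.4]
gripper_width: 0.568
```

```bash
python3 -c "
from h import *
s=env.sense();print(s['tool_pos'],s['tcp_rot'],s['force'])"
```

```text
[ 0.5841231  -0.01677409  0.08658372] [ 1.79919290e+02 -2.32315825e-02 -8.86761609e+01] [-5.36297672  0.68289229 13.44173059]
```

carry_out(steps=[[[0.05,0,0.15],[0,0,0],255],[[0.05,0,0.15],[0,0,0],255],[[0.05,0,0.15],[0,0,0],255],[[0.05,0,0.15],[0,0,0],255],[[0.05,0,0.15],[0,0,0],255],[[0.05,0,0.15],[0,0,0],255],[[0.05,0,0.15],[0,0,0],255],[[0.05,0,0.15],[0,0,0],255]])

```text
time_s: 39.02
tool_pos: [0.5855, -0.0167, 0.0877]
tcp_rot: [180.0, 0.0, -88.7]
force: [-0.4, 0.5, -1.0]
gripper_width: 0.565
```

carry_out(steps=[[[-0.03,0,-0.05],[0,0,0],255],[[-0.03,0,-0.05],[0,0,0],255],[[-0.03,0,-0.05],[0,0,0],60],[[-0.03,0,-0.05],[0,0,0],60],[[-0.03,0,-0.05],[0,0,0],60],[[-0.03,0,-0.05],[0,0,0],60],[[-0.03,0,2],[0,0,0],60],[[-0.03,0,5],[0,0,0],60]])

```text
time_s: 39.68
tool_pos: [0.5835, -0.0168, 0.136]
tcp_rot: [179.7, 0.0, -88.7]
force: [-0.2, 0.1, 0.3]
gripper_width: 0.766
```

carry_out(steps=[[[0,0,3],[0,0,0],0],[[0,0,6],[0,0,0],0],[[-1,0,9],[0,0,0],0],[[-3,0.5,12],[0,0,0],0],[[-5,1,13],[0,0,0],0],[[-6,1,14],[0,0,0],0],[[-6,1,14],[0,0,0],0],[[-6,1,14],[0,0,0],0]])

```text
time_s: 40.35
tool_pos: [0.5254, -0.0071, 0.278]
tcp_rot: [-179.9, -0.0, -88.7]
force: [-0.1, -0.4, -0.1]
gripper_width: 1.0
```

carry_out(steps=[[[0,0,0],[0,0,0],0],[[0,0,0],[0,0,0],0],[[0,0,0],[0,0,0],0],[[0,0,0],[0,0,0],0],[[0,0,0],[0,0,0],0],[[0,0,0],[0,0,0],0],[[0,0,0],[0,0,0],0],[[0,0,0],[0,0,0],0]])

```text
time_s: 41.02
tool_pos: [0.5252, -0.0067, 0.2777]
tcp_rot: [180.0, 0.0, -88.7]
force: [0.1, 0.8, -0.4]
gripper_width: 0.999
```

```bash
python3 -c "
from h import *
q=look('w21',.5845,-.0166,.024,.015,.079)
p=cam('top');save(p,'top3');p=cam('scene');save(p,'sc3')
"; python3 z.py w21 200 0 560 260 2.2 1.3; python3 z.py sc3 180 100 420 280 3.3 1.2
```

```text
t 41.07 tool [ 0.5252 -0.0067  0.2778] [-180.      0.    -88.67] v 0.12 w 1.0 F [ 0.1 -0.4 -0.7]
fit [ 0.5839 -0.0169] 1.48 res 0.051
delta cm [ 5.87 -1.03] turn 0.15
```

View pics/w21z.png

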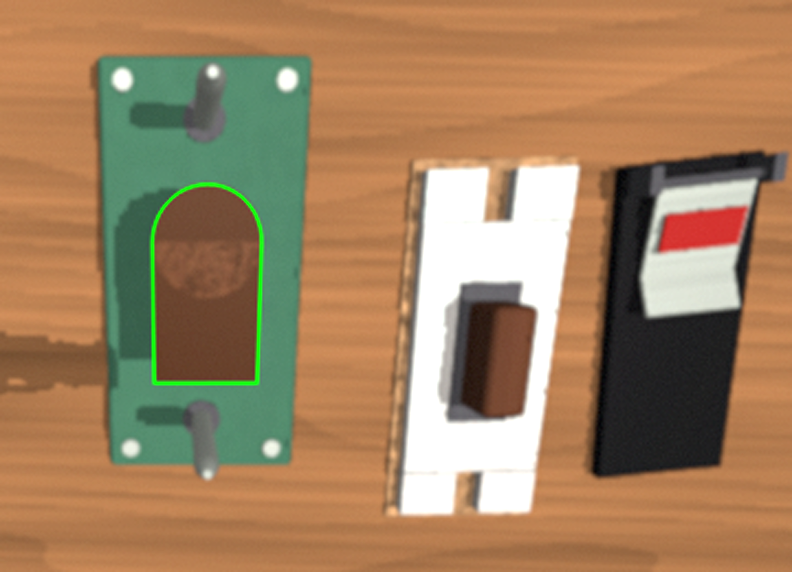

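View pics/sc3z.png

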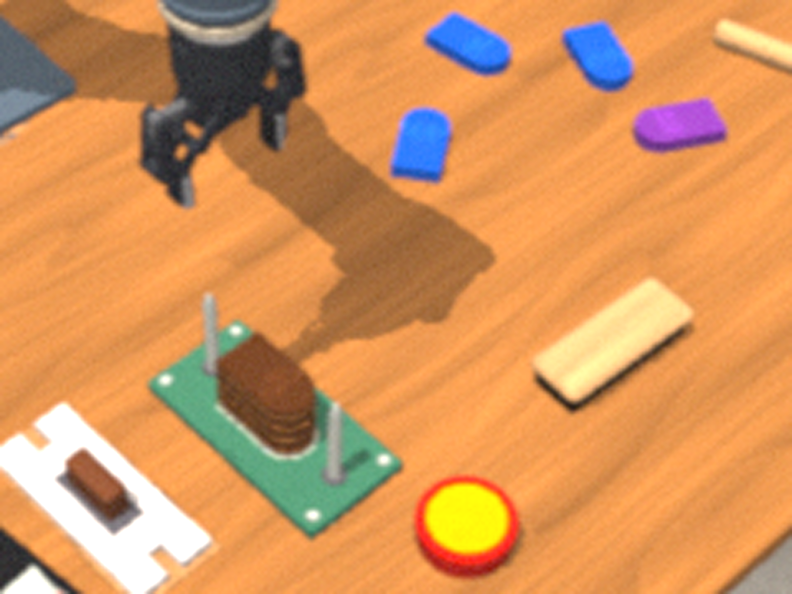

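View pics/top3.png

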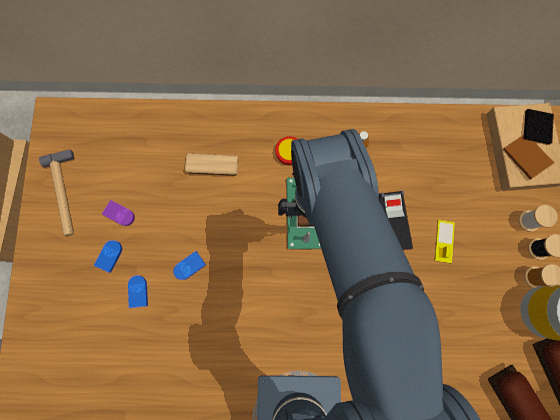

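```bash
python3 - <<'E'
from h import *
p=cam('wrist'); s=env.sense()
hsv=cv2.cvtColor(p['color'],cv2.COLOR_RGB2HSV); H,S_,V=[hsv[...,i].astype(int) for i in range(3)]
w=win(((S_<45)&(V>120)).astype(np.uint8),375,60,470,240); w=hm(w)
q,f=fit(p,w,box(.198,.08),.003,.013,[.546,-.18,.048]);print('plate',q[:2],np.degrees(q[2]),f)
hs=[hull(p,box(.198,.08),.003,.013,*q,1)]
g=win(((H<14)&(S_>130)&(V<130)).astype(np.uint8),395,110,450,215); g=hm(big(g))
q2,f=fit(p,g,box(.06,.024),.013,.049,[.546,-.18,.048]);print('grip',q2[:2],np.degrees(q2[2]),f)
hs.append(hull(p,box(.06,.024),.013,.049,*q2,1))
b=((H>60)&(H<95)&(S_>60)).astype(np.uint8); b=hm(win(b,230,10,350,225))
q3,f=fit(p,b,box(.22,.11),0,.015,[.5842,-.0168,.024]);print('base',q3[:2],np.degrees(q3[2]),f); hs.append(hull(p,box(.22,.11),0,.015,*q3,1))
show(p,'w22',hs,(200,0,560,260),2.2)
E
```

```text
plate [ 0.54726052 -0.18130694] 2.7376617865438635 0.02368275634944439
grip [ 0.54550633 -0.17773756] 4.37724597573506 0.2967771887779236
base [ 0.58410022 -0.01680779] 1.3543834138134734 0.02963162586092949
```

View pics/w22.png

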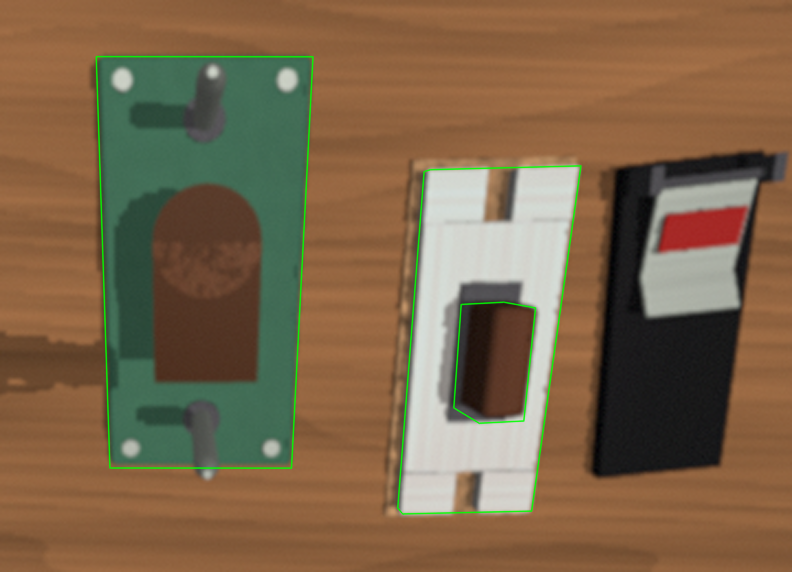

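carry_out(steps=[[[0.3,-3,0],[0,0,0.3],0],[[0.8,-7,-1],[0,0,0.8],0],[[1.4,-11,-2.5],[0,0,1.4],0],[[1.9,-14.5,-4.5],[0,0,1.4],0],[[2.1,-16.8,-6.5],[0,0,1.4],0],[[2.1,-17.3,-8],[0,0,1.4],0],[[2.1,-17.3,-8],[0,0,1.4],0],[[2.1,-17.3,-8],[0,0,1.4],0]])

```text
time_s: 41.88
tool_pos: [0.5458, -0.1794, 0.1974]
tcp_rot: [179.9, 0.1, -87.3]
force: [0.4, 0.6, -0.3]
gripper_width: 0.996
```

carry_out(steps=[[[0,0,0],[0,0,0],0],[[0,0,0],[0,0,0],0],[[0,0,0],[0,0,0],0],[[0,0,0],[0,0,0],0],[[0,0,0],[0,0,0],0],[[0,0,0],[0,0,0],0],[[0,0,0],[0,0,0],0],[[0,0,0],[0,0,0],0]])

```text
time_s: 42.55
tool_pos: [0.5462, -0.1797, 0.1978]
tcp_rot: [-180.0, -0.0, -87.3]
force: [0.4, 0.4, -0.5]
gripper_width: 1.002
```

```bash
python3 - <<'E'
from h import *
p=cam('wrist'); s=env.sense(); print(s['tool_pos'],s['tcp_rot']); save(p,'w23')
hsv=cv2.cvtColor(p['color'],cv2.COLOR_RGB2HSV); H,S_,V=[hsv[...,i].astype(int) for i in range(3)]
h=hull(p,box(.23,.1),.003,.013,.547,-.18,.048,1);roi=np.zeros(p['color'].shape[:2],np.uint8);cv2.fillConvexPoly(roi,np.round(h).astype(np.int32),1)
w=hm(((S_<45)&(V>120)&(roi>0)).astype(np.uint8))
q,f=fit(p,w,box(.198,.08),.003,.013,[.546,-.18,.048]);print('plate',q[:2],np.degrees(q[2]),f)
show(p,'w23',[hull(p,box(.198,.08),.003,.013,*q,1)])
E
```

```text
[ 0.5461651  -0.17966713  0.19777321] [ 1.79998129e+02  2.57093910e-03 -8.72699192e+01]
plate [ 0.54696196 -0.17987535] 2.6429768491613603 0.02384290285408497
```

View pics/w23.png

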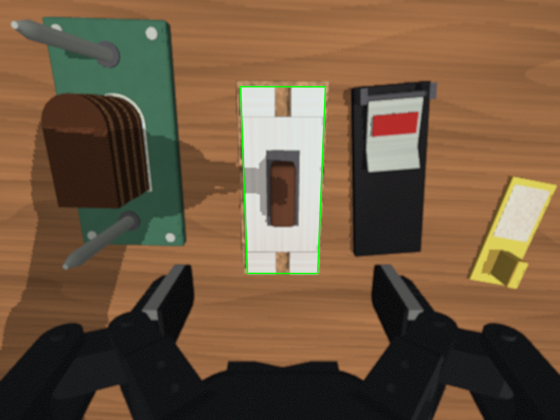

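carry_out(steps=[[[0,0,-3],[0,0,0],0],[[0,0,-7],[0,0,0],0],[[0,0,-11],[0,0,0],0],[[0.05,0,-14],[0,0,0],0],[[0.05,0,-15.7],[0,0,0],0],[[0.05,0,-16.2],[0,0,0],0],[[0.05,0,-16.2],[0,0,0],0],[[0.05,0,-16.2],[0,0,0],255]], grip_force=90)

```text
time_s: 43.27
tool_pos: [0.5472, -0.1798, 0.0365]
tcp_rot: [-180.0, -0.0, -87.3]
force: [0.4, -0.4, -0.2]
gripper_width: 0.886
```

carry_out(steps=[[[0,0,0],[0,0,0],255],[[0,0,0],[0,0,0],255],[[0,0,0],[0,0,0],255],[[0,0,0],[0,0,0],255],[[0,0,0],[0,0,0],255],[[0,0,0],[0,0,0],255],[[0,0,0],[0,0,0],255],[[0,0,0],[0,0,0],255]])

```text
time_s: 43.93
tool_pos: [0.5472, -0.1798, 0.0369]
tcp_rot: [-179.9, -0.0, -87.3]
force: [-1.2, -0.3, 8.5]
gripper_width: 0.267
```

carry_out(steps=[[[0,0,1],[0,0,0],255],[[0,0,3],[0,0,0],255],[[0,0,5.5],[0,0,0],255],[[0,0,8.5],[0,0,0],255],[[0,0,11.5],[0,0,0],255],[[0,0,13.5],[0,0,0],255],[[0,0,14.5],[0,0,0],255],[[0,0,14.5],[0,0,0],255]])

```text
time_s: 44.6
tool_pos: [0.5475, -0.18, 0.1831]
tcp_rot: [-179.8, -0.1, -87.3]
force: [-0.0, -0.4, -5.1]
gripper_width: 0.265
```

```bash
python3 -c "
from h import *
p=cam('wrist');s=env.sense();print(s['tool_pos'],s['tcp_rot'],s['gripper_width'],s['force'],np.abs(s['joint_vel']).max());save(p,'w24')"
```

```text
[ 0.54665354 -0.17981413  0.18125081] [-1.79942644e+02 -2.65782104e-02 -8.72803673e+01] 0.26326762764778894 [-0.39197638  0.51613386 -5.50886198] 2.113060320345275
```

View pics/w24.png

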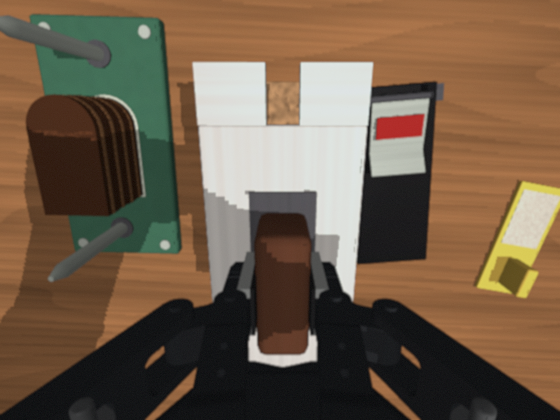

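carry_out(steps=[[[0.2,0.8,0],[0,0,-0.1],255],[[0.6,2.5,0],[0,0,-0.3],255],[[1.2,5,0],[0,0,-0.6],255],[[1.9,8,0],[0,0,-0.9],255],[[2.6,11,0],[0,0,-1.2],255],[[3.2,13.7,0],[0,0,-1.4],255],[[3.6,15.6,0],[0,0,-1.4],255],[[3.7,16.3,0],[0,0,-1.4],255]])

```text
time_s: 45.32
tool_pos: [0.5833, -0.0112, 0.1788]
tcp_rot: [179.9, 0.2, -88.4]
force: [0.2, 0.6, -4.5]
gripper_width: 0.27
```

carry_out(steps=[[[0,0,0],[0,0,0],255],[[0,0,0],[0,0,0],255],[[0,0,0],[0,0,0],255],[[0,0,0],[0,0,0],255],[[0,0,0],[0,0,0],255],[[0,0,0],[0,0,0],255],[[0,0,0],[0,0,0],255],[[0,0,0],[0,0,0],255]])

```text
time_s: 45.98
tool_pos: [0.5837, -0.0171, 0.1809]
tcp_rot: [-180.0, -0.0, -88.7]
force: [-0.1, -0.1, -3.7]
gripper_width: 0.267
```

```bash
python3 -c "
from h import *
p=cam('wrist');s=env.sense();print(s['tool_pos'],s['tcp_rot'],s['gripper_width'],s['force'],np.abs(s['joint_vel']).max());save(p,'w25')
print(proj(p,[.5842+.08,-.0168+.0019,.117]))"; python3 z.py w25 180 40 380 160 3.9 1.2
```

```text
[ 0.58366779 -0.01693534  0.18084588] [-1.79992854e+02 -1.06627908e-03 -8.86919806e+01] 0.2640509234757553 [-0.49577652 -0.30622693 -4.95458894] 0.2314278635375488
(np.float64(281.26320611919954), np.float64(106.0831927090499))
```

View pics/w25z.png

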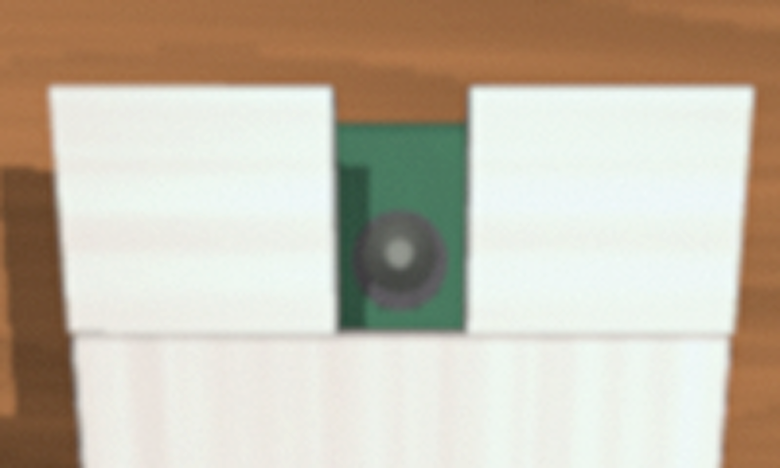

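```bash
python3 -c "
from h import *
p=cam('wrist')
a=ray(p,180+400/3.9,40+330/3.9,.157); b=ray(p,180+399/3.9,40+254/3.9,.117); e=ray(p,180+400/3.9,40+87/3.9,.157)
print(a,e,b, (b-a)*1000)"
```

```text
[ 0.65542058 -0.01570475  0.157     ] [ 0.68220381 -0.01505898  0.157     ] [ 0.66473229 -0.01534639  0.117     ] [  9.31171851   0.35836335 -40.        ]
```

carry_out(steps=[[[0.09,0.02,-0.5],[0,0,0],255],[[0.09,0.02,-1],[0,0,0],255],[[0.09,0.02,-1.5],[0,0,0],255],[[0.09,0.02,-2],[0,0,0],255],[[0.09,0.02,-2.5],[0,0,0],255],[[0.09,0.02,-2.5],[0,0,0],255],[[0.09,0.02,-2.5],[0,0,0],255],[[0.09,0.02,-2.5],[0,0,0],255]])

```text
time_s: 46.75
tool_pos: [0.5847, -0.0165, 0.1558]
tcp_rot: [-180.0, 0.0, -88.7]
force: [0.9, -0.2, -4.8]
gripper_width: 0.265
```

carry_out(steps=[[[0,0,-0.3],[0,0,0],255],[[0,0,-0.6],[0,0,0],255],[[0,0,-0.9],[0,0,0],255],[[0,0,-1.2],[0,0,0],255],[[0,0,-1.5],[0,0,0],255],[[0,0,-1.7],[0,0,0],255],[[0,0,-1.7],[0,0,0],255],[[0,0,-1.7],[0,0,0],255]])

```text
time_s: 47.42
tool_pos: [0.5845, -0.0165, 0.1386]
tcp_rot: [180.0, 0.0, -88.7]
force: [1.0, 0.8, -5.4]
gripper_width: 0.261
```

```bash
python3 -c "
from h import *
p=cam('wrist');s=env.sense();print(s['tool_pos'],s['tcp_rot'],s['gripper_width'],s['force'],np.abs(s['joint_vel']).max());save(p,'w26')
p=cam('scene');save(p,'sc4')"; python3 z.py w26 180 40 380 160 3.9 1.2;python3 z.py sc4 180 150 340 270 4.9 1.2
```

```text
[ 0.58462848 -0.01647665  0.13878975] [-1.79998232e+02  3.10562468e-03 -8.86704427e+01] 0.2654660543527912 [ 0.41620734 -0.24241148 -4.45870193] 0.2334806633549583
```

View pics/w26z.png

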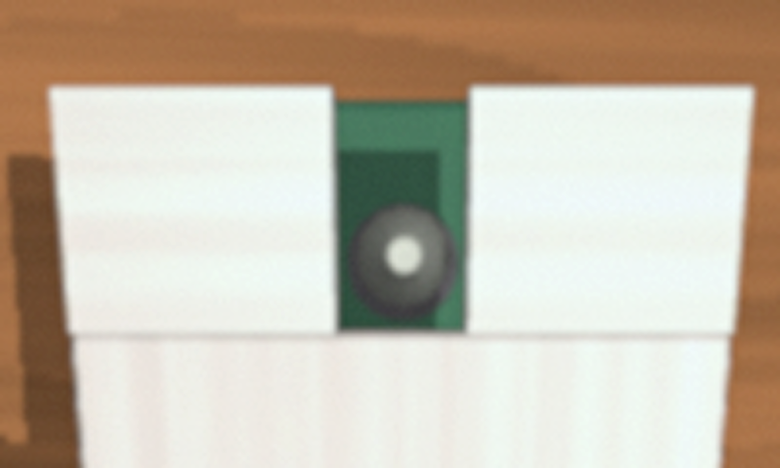

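View pics/sc4z.png

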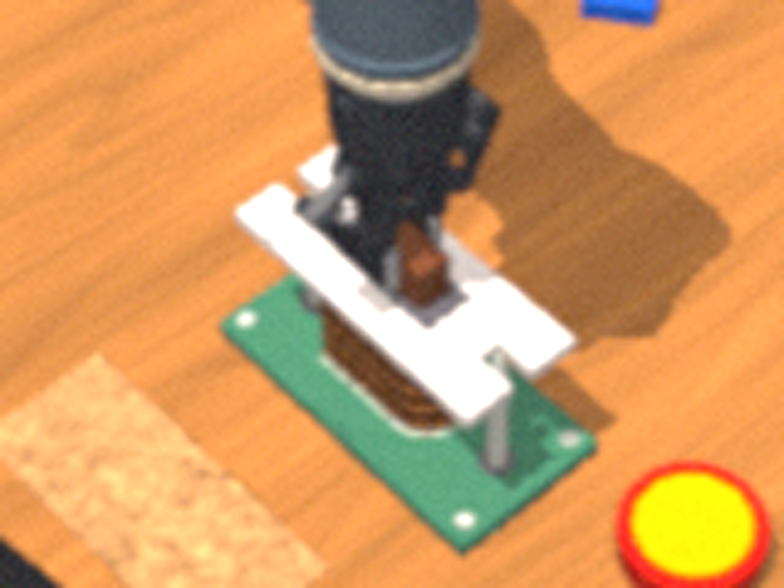

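carry_out(steps=[[[0,0,-0.4],[0,0,0],255],[[0,0,-0.9],[0,0,0],255],[[0,0,-1.4],[0,0,0],255],[[0,0,-1.9],[0,0,0],255],[[0,0,-2.2],[0,0,0],255],[[0,0,-2.4],[0,0,0],255],[[0,0,-2.4],[0,0,0],255],[[0,0,-2.4],[0,0,0],255]])

```text
time_s: 48.18
tool_pos: [0.5846, -0.0165, 0.1147]
tcp_rot: [180.0, 0.0, -88.7]
force: [1.0, 1.4, -4.8]
gripper_width: 0.27
```

carry_out(steps=[[[0,0,-0.05],[0,0,0],255],[[0,0,-0.1],[0,0,0],255],[[0,0,-0.15],[0,0,0],255],[[0,0,-0.2],[0,0,0],255],[[0,0,-0.2],[0,0,0],255],[[0,0,-0.2],[0,0,0],255],[[0,0,-0.2],[0,0,0],255],[[0,0,-0.2],[0,0,0],255]])

```text
time_s: 48.85
tool_pos: [0.5846, -0.0165, 0.1129]
tcp_rot: [-180.0, -0.0, -88.7]
force: [-0.7, -0.3, -1.6]
gripper_width: 0.268
```

carry_out(steps=[[[0,0,-0.03],[0,0,0],255],[[0,0,-0.03],[0,0,0],120],[[0,0,-0.03],[0,0,0],120],[[0,0,-0.03],[0,0,0],120],[[0,0,-0.03],[0,0,0],120],[[0,0,1],[0,0,0],120],[[0,0,3],[0,0,0],100],[[0,0,6],[0,0,0],60]])

```text
time_s: 49.52
tool_pos: [0.5833, -0.0165, 0.1721]
tcp_rot: [179.8, 0.0, -88.7]
force: [-0.2, -0.3, 0.8]
gripper_width: 0.732
```

carry_out(steps=[[[0,0,3],[0,0,0],0],[[-1,0,6],[0,0,0],0],[[-3,0,9],[0,0,0],0],[[-5,-1,11],[0,0,0],0],[[-6,-2.5,12],[0,0,0],0],[[-6.5,-5,12],[0,0,0],0],[[-6.5,-7.5,12],[0,0,0],0],[[-6.5,-8,12],[0,0,0],0]])

```text
time_s: 50.18
tool_pos: [0.5189, -0.1011, 0.294]
tcp_rot: [-179.9, -0.2, -88.9]
force: [-0.7, -0.9, 0.2]
gripper_width: 0.999
```

carry_out(steps=[[[0,0,0],[0,0,0],0],[[0,0,0],[0,0,0],0],[[0,0,0],[0,0,0],0],[[0,0,0],[0,0,0],0],[[0,0,0],[0,0,0],0],[[0,0,0],[0,0,0],0],[[0,0,0],[0,0,0],0],[[0,0,0],[0,0,0],0]])

```text
time_s: 50.85
tool_pos: [0.5196, -0.0963, 0.2927]
tcp_rot: [180.0, 0.0, -88.6]
force: [0.4, 0.3, -0.1]
gripper_width: 0.999
```

```bash
python3 -c "
from h import *
p=cam('wrist');s=env.sense();print(s['tool_pos'],s['tcp_rot'],s['gripper_width'],s['force'],np.abs(s['joint_vel']).max());save(p,'w27')
p=cam('scene');save(p,'sc5')"; python3 z.py sc5 100 150 340 330 3.3 1.2
```

```text
[ 0.51960563 -0.09630969  0.29274389] [ 1.79996063e+02  4.23544451e-03 -8.86561420e+01] 1.0012281933415588 [ 0.99809594 -0.32192402  0.15018232] 0.08798269247908361
```

View pics/w27.png

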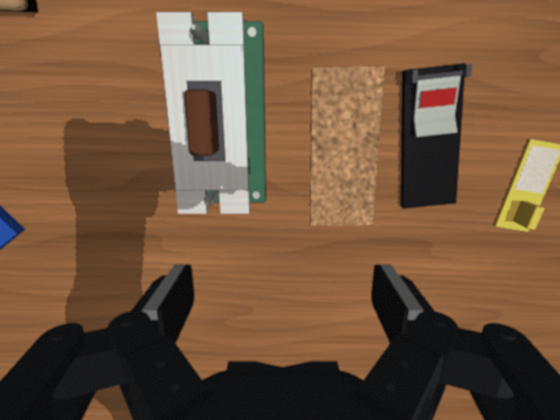

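View pics/sc5z.png

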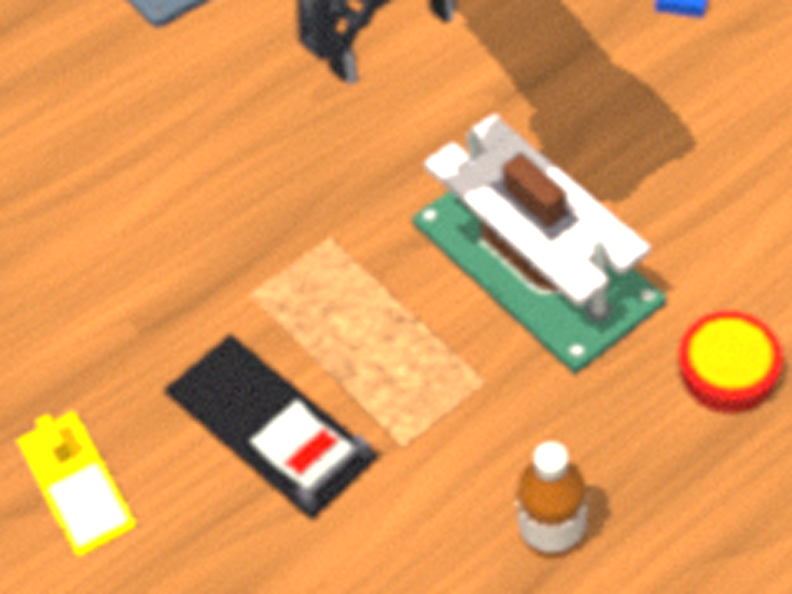

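carry_out(steps=[[[-0.5,-3,0],[0,0,0],0],[[-1.1,-7,0],[0,0,0],0],[[-1.7,-11,0],[0,0,0],0],[[-2.3,-15,0],[0,0,0],0],[[-2.9,-19,0],[0,0,0],0],[[-3.5,-23,0],[0,0,0],0],[[-3.9,-25.5,0],[0,0,0],0],[[-4,-26,0],[0,0,0],0]])

```text
time_s: 51.62
tool_pos: [0.477, -0.3626, 0.2922]
tcp_rot: [179.9, -0.1, -89.1]
force: [-0.3, 0.4, -0.2]
gripper_width: 1.002
```

carry_out(steps=[[[0,0,0],[0,0,0],0],[[0,0,0],[0,0,0],0],[[0,0,0],[0,0,0],0],[[0,0,0],[0,0,0],0],[[0,0,0],[0,0,0],0],[[0,0,0],[0,0,0],0],[[0,0,0],[0,0,0],0],[[0,0,0],[0,0,0],0]])

```text
time_s: 52.28
tool_pos: [0.4797, -0.3562, 0.2929]
tcp_rot: [-180.0, -0.0, -88.6]
force: [-0.2, 0.5, 1.1]
gripper_width: 1.0
```

```bash
cat >> h.py <<'E'
def ticketfit(p,x,y,t,z0=0.):
    hsv=cv2.cvtColor(p['color'],cv2.COLOR_RGB2HSV); H,S_,V=[hsv[...,i].astype(int) for i in range(3)]
    h=hull(p,box(.15,.075),z0,z0+.005,x,y,t,1);roi=np.zeros(p['color'].shape[:2],np.uint8);cv2.fillConvexPoly(roi,np.round(h).astype(np.int32),1)
    m=hm(big(((H>20)&(H<36)&(S_>160)&(V>60)&(roi>0)).astype(np.uint8)))
    q,f=fit(p,m,box(.125,.05),z0,z0+.005,[x,y,t]); return q,f
def standfit(p,x,y,t):
    hsv=cv2.cvtColor(p['color'],cv2.COLOR_RGB2HSV); V=hsv[...,2].astype(int)
    h=hull(p,box(.19,.085),0,.01,x,y,t,1);roi=np.zeros(p['color'].shape[:2],np.uint8);cv2.fillConvexPoly(roi,np.round(h).astype(np.int32),1)
    m=hm(big(((V<60)&(roi>0)).astype(np.uint8)))
    q,f=fit(p,m,box(.18,.075),0,.01,[x,y,t]); return q,f
E
python3 - <<'E'
from h import *
p=cam('wrist');s=env.sense();print(s['tool_pos'],s['tcp_rot'],np.abs(s['joint_vel']).max());save(p,'w28')
q,f=ticketfit(p,.502,-.433,-.05);print('ticket',q[:2],np.degrees(q[2]),f)
hs=[hull(p,box(.125,.05),0,.005,*q,1)]
q,f=standfit(p,.557,-.292,.12);print('stand',q[:2],np.degrees(q[2]),f)
hs.append(hull(p,box(.18,.075),0,.01,*q,1)); show(p,'w28f',hs)
E
```

```text
[ 0.47964784 -0.35631101  0.29283571] [-1.79999190e+02 -1.91029137e-03 -8.86534423e+01] 0.1464830774429502
ticket [ 0.56811431 -0.49533928] -29.529464050375275 1.0
stand [ 0.56057825 -0.29032182] 7.470055152993873 0.06679683178663254
```

View pics/w28f.png

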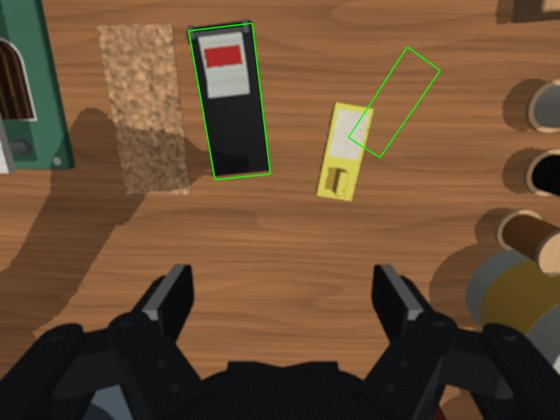

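```bash
sed -i 's/(S_>160)&(V>60)&(roi>0)/(S_>95)\&(V>150)\&(roi>0)/' h.py
python3 - <<'E'
from h import *
p=cam('wrist')
g=ray(p,345,150,.003);print(g)
hsv=cv2.cvtColor(p['color'],cv2.COLOR_RGB2HSV); print(hsv[165,328],hsv[190,326],hsv[195,345],hsv[220,330])
q,f=ticketfit(p,g[0],g[1],-.15);print('ticket',q[:2],np.degrees(q[2]),f)
hs=[hull(p,box(.125,.05),0,.005,*q,1)]
c,s=np.cos(q[2]),np.sin(q[2]); fin=q[:2]+np.array([c,s])*(.0625-.0975); print('fin',fin)
hs.append(hull(p,box(.032,.012),.005,.035,fin[0],fin[1],q[2],1))
q,f=standfit(p,.5600,-.2903,.13);print('stand',q[:2],np.degrees(q[2]),f)
hs.append(hull(p,box(.18,.075),0,.01,*q,1)); show(p,'w28f',hs,(160,0,440,230),2.8)
E
```

```text
[ 0.50917432 -0.43981953  0.003     ]
[ 28 149 211] [ 27 152 206] [ 27 151 209] [ 13 144 140]
ticket [ 0.50492706 -0.43834082] -7.896279313968893 0.03362822160124779
fin [ 0.47025891 -0.43353251]
stand [ 0.56043062 -0.29033411] 7.523475677494531 0.06718359142541885
```

View pics/w28f.png

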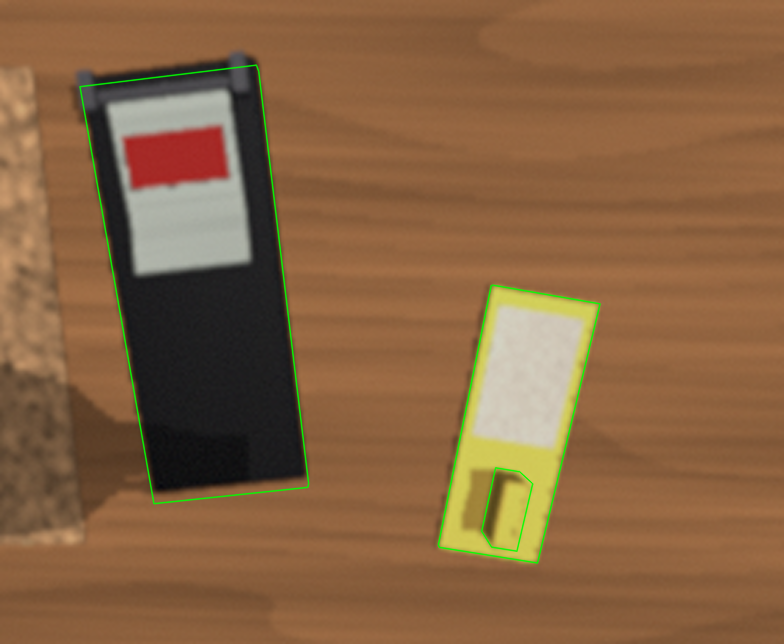

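```bash
python3 - <<'E'
from h import *
p=cam('wrist'); th=np.radians(7.5); d=np.array([np.cos(th),np.sin(th)])
P=lambda u,v,z:ray(p,160+u/2.8,v/2.8,z)[:2]
a,b=P(154,491,.01),P(305,478,.01); print(a,b,np.linalg.norm(a-b),np.degrees(np.arctan2(*(a-b)[::-1]))-90, 'c',(a+b)/2+.09*d)
# clip sides at lip: left (134,275) right (251,262) z=.020 ; 
a2,b2=P(134,275,.020),P(251,262,.020); print('lip',a2,b2,np.linalg.norm(a2-b2),'centre via lip x=.009',(a2+b2)/2-.009*d)
# left/right edge points
a3,b3=P(120,300,.01),P(288,310,.01); print(a3,b3)
E
python3 z.py w28 160 0 300 200 4 2.2
```

```text
[ 0.47184097 -0.2659873 ] [ 0.47995081 -0.33869629] 0.07315987191307367 6.364364071487287 c [ 0.56512593 -0.29059444]
lip [ 0.56959804 -0.26344249] [ 0.57617094 -0.31456121] 0.05153956657358857 centre via lip x=.009 [ 0.56396149 -0.29017659]
[ 0.55908941 -0.25431229] [ 0.55663179 -0.33014136]
```

View pics/w28z.png

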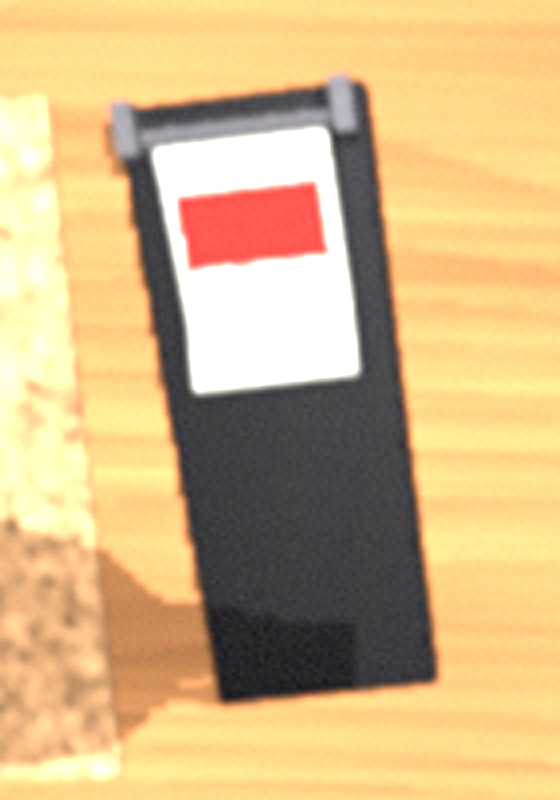

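```bash
python3 - <<'E'
from h import *
from scipy.optimize import least_squares
p=cam('wrist')
print(env.sense()['time_s'])
obs=[((-.09,.0375,.01),(221,700)),((-.09,-.0375,.01),(437,680)),((.09,-.0375,.01),(367,84))]
lipobs=[((.009,.025,.020),(191,394)),((.009,-.025,.020),(361,376))]
def res(q,o):
    r=[]
    for (x,y,z),(u,v) in o:
        c,s=np.cos(q[2]),np.sin(q[2]); uv=proj(p,[q[0]+c*x-s*y,q[1]+s*x+c*y,z]); r+= [uv[0]-160-u/4+.0,uv[1]-v/4]
    return r
for o in (obs,obs+lipobs,lipobs):
    r=least_squares(res,[.564,-.29,.13],args=(o,)); print(r.x[:2],np.degrees(r.x[2]),np.round(r.fun,1))
E
```

```text
52.4833
[ 0.56421585 -0.29119008] 7.236110210518972 [-0.7  1.5  0.4  0.9  0.3 -1.8]
[ 0.56392615 -0.29089656] 7.294402503964803 [-0.9  1.8  0.2  1.1 -0.  -1.6  1.3 -0.3 -0.7 -0.3]
[ 0.56355362 -0.29046331] 6.957721295362315 [ 1.  -0.2 -1.   0.1]
```

carry_out(steps=[[[-0.2,-2,-2],[0,0,-2],0],[[-0.4,-4,-5],[0,0,-5],0],[[-0.7,-6,-8],[0,0,-8],0],[[-0.9,-7.4,-11],[0,0,-9.2],0],[[-0.9,-7.7,-13],[0,0,-9.2],0],[[-0.9,-7.7,-14],[0,0,-9.2],0],[[-0.9,-7.7,-14],[0,0,-9.2],0],[[-0.9,-7.7,-14],[0,0,-9.2],0]])

```text
time_s: 53.15
tool_pos: [0.4711, -0.4329, 0.1532]
tcp_rot: [-180.0, 0.0, -97.8]
force: [-0.1, -0.3, 0.6]
gripper_width: 0.998
```

carry_out(steps=[[[0,0,0],[0,0,0],0],[[0,0,0],[0,0,0],0],[[0,0,0],[0,0,0],0],[[0,0,0],[0,0,0],0],[[0,0,0],[0,0,0],0],[[0,0,0],[0,0,0],0],[[0,0,0],[0,0,0],0],[[0,0,0],[0,0,0],0]])

```text
time_s: 53.82
tool_pos: [0.4706, -0.4335, 0.1528]
tcp_rot: [180.0, 0.0, -97.9]
force: [-0.2, 0.1, 0.1]
gripper_width: 1.006
```

```bash
python3 - <<'E'
from h import *
p=cam('wrist');s=env.sense();print(s['tool_pos'],s['tcp_rot'],np.abs(s['joint_vel']).max())
q,f=ticketfit(p,.505,-.4383,-.138);print('ticket',q[:2],np.degrees(q[2]),f)
hs=[hull(p,box(.125,.05),0,.005,*q,1)]
c,sn=np.cos(q[2]),np.sin(q[2]); fin=q[:2]+np.array([c,sn])*(.0625-.0975); print('fin',fin,'delta',100*(fin-s['tool_pos'][:2]))
hs.append(hull(p,box(.032,.012),.005,.035,fin[0],fin[1],q[2],1));show(p,'w29',hs)
E
```

```text
[ 0.47054867 -0.43352474  0.15276008] [ 1.79997793e+02  1.56629427e-03 -9.78725644e+01] 0.06139647817534537
ticket [ 0.50469116 -0.43778379] -8.001033753246986 0.026647351682186127
fin [ 0.47003186 -0.43291211] delta [-0.05168053  0.0612632 ]
```

View pics/w29.png

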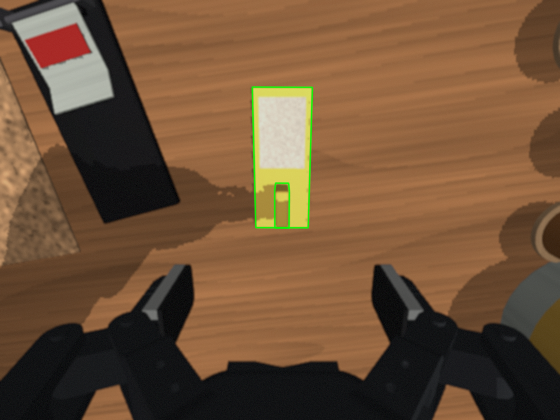

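carry_out(steps=[[[0,0.05,-3],[0,0,0],0],[[0,0.05,-6],[0,0,0],0],[[0,0.05,-9],[0,0,0],40],[[0,0.05,-11],[0,0,0],80],[[0,0.05,-11.7],[0,0,0],120],[[0,0.05,-11.7],[0,0,0],120],[[0,0.05,-11.7],[0,0,0],120],[[0,0.05,-11.7],[0,0,0],255]], grip_force=80)

```text
time_s: 54.53
tool_pos: [0.4714, -0.4337, 0.0373]
tcp_rot: [-179.9, -0.1, -97.9]
force: [-0.5, -0.0, -0.1]
gripper_width: 0.406
```

carry_out(steps=[[[0,0,0],[0,0,0],255],[[0,0,0],[0,0,0],255],[[0,0,0],[0,0,0],255],[[0,0,0],[0,0,0],255],[[0,0,0],[0,0,0],255],[[0,0,0],[0,0,0],255],[[0,0,0],[0,0,0],255],[[0,0,0],[0,0,0],255]])

```text
time_s: 55.2
tool_pos: [0.4712, -0.4336, 0.0375]
tcp_rot: [-179.9, -0.1, -97.9]
force: [-1.0, 0.0, 6.9]
gripper_width: 0.119
```

carry_out(steps=[[[0,0,0.5],[0,0,0],255],[[0,0,1.5],[0,0,0],255],[[0,0,3],[0,0,0],255],[[0,0,5],[0,0,0],255],[[0,0,6],[0,0,0],255],[[0,0,6],[0,0,0],255],[[0,0,6],[0,0,0],255],[[0,0,6],[0,0,0],255]])

```text
time_s: 55.87
tool_pos: [0.4702, -0.4327, 0.0952]
tcp_rot: [180.0, 0.0, -97.9]
force: [-0.3, 0.3, -1.2]
gripper_width: 0.115
```

```bash
python3 - <<'E'
from h import *
p=cam('wrist');s=env.sense();print(s['tool_pos'],s['tcp_rot'],np.abs(s['joint_vel']).max(),s['gripper_width'],s['force']);save(p,'w30')
E
```

```text
[ 0.47007541 -0.4326107   0.09486004] [ 1.79925556e+02  4.27645185e-02 -9.78679164e+01] 0.3836436844724816 0.11359296188869529 [-0.39709557  0.33107041 -1.59883114]
```

View pics/w30.png

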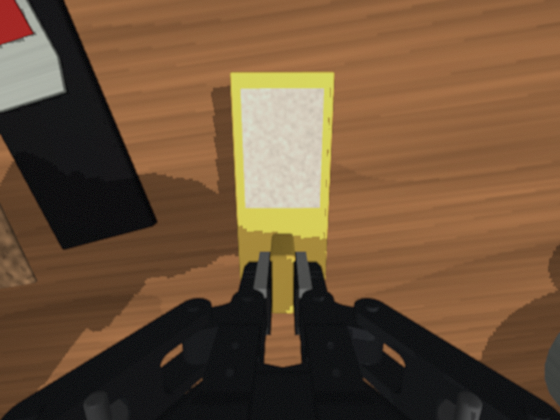

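```bash
python3 - <<'E'
from h import *
for z in (.0305,.0325,.0345):
    print([ (tool_pt(HP,u,v,z)*1e3).round(1) for u,v in ((231.5,72),(334,72.5),(241.5,207),(321,207.5))])
E
python3 z.py w30 220 60 350 320 2.3 1.3
```

```text
[array([-23.3, -95.1,  30.5]), array([ 24.8, -94.9,  30.5]), array([-21.2, -28.8,  30.5]), array([ 21.3, -28.5,  30.5])]
[array([-23.6, -95.3,  32.5]), array([ 25.1, -95.2,  32.5]), array([-21.5, -28.1,  32.5]), array([ 21.5, -27.9,  32.5])]
[array([-23.9, -95.5,  34.5]), array([ 25.4, -95.4,  34.5]), array([-21.8, -27.5,  34.5]), array([ 21.8, -27.3,  34.5])]
```

View pics/w30z.png

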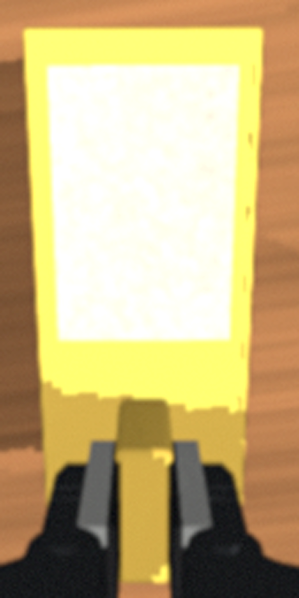

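carry_out(steps=[[[0,1,0.5],[0,0,1],255],[[-0.1,2.8,1],[0,0,3.5],255],[[-0.2,5,1],[0,0,6.5],255],[[-0.3,7.5,1],[0,0,10],255],[[-0.4,10,1],[0,0,13],255],[[-0.4,12,1],[0,0,15.2],255],[[-0.4,12.9,1],[0,0,15.2],255],[[-0.4,12.9,1],[0,0,15.2],255]])

```text
time_s: 56.58
tool_pos: [0.4669, -0.3012, 0.1057]
tcp_rot: [180.0, 0.1, -82.5]
force: [-0.4, -0.1, -1.1]
gripper_width: 0.115
```

carry_out(steps=[[[0,0,0],[0,0,0],255],[[0,0,0],[0,0,0],255],[[0,0,0],[0,0,0],255],[[0,0,0],[0,0,0],255],[[0,0,0],[0,0,0],255],[[0,0,0],[0,0,0],255],[[0,0,0],[0,0,0],255],[[0,0,0],[0,0,0],255]])

```text
time_s: 57.25
tool_pos: [0.4666, -0.3041, 0.1057]
tcp_rot: [180.0, 0.0, -82.7]
force: [0.4, -0.0, -1.7]
gripper_width: 0.111
```

```bash
python3 - <<'E'
from h import *
p=cam('wrist');s=env.sense();print(s['tool_pos'],s['tcp_rot'],np.abs(s['joint_vel']).max(),s['gripper_width'],s['force']);save(p,'w31')
E
python3 z.py w31 170 0 400 280 2.1 1.8
```

```text
[ 0.46658032 -0.30405083  0.10577051] [-1.79997738e+02  2.10319066e-03 -8.26780837e+01] 0.11455050946316081 0.11432749285353815 [ 0.20068564 -0.13479806 -0.54739943]
```

View pics/w31.png

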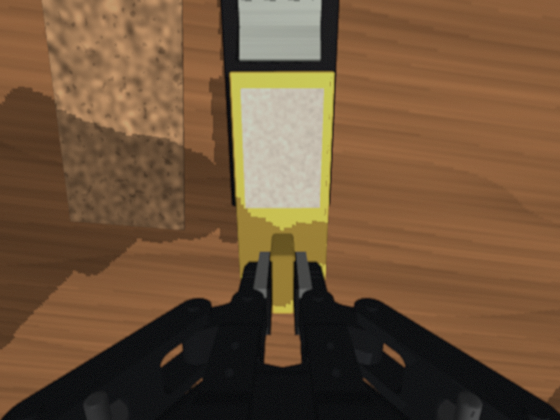

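View pics/w31z.png

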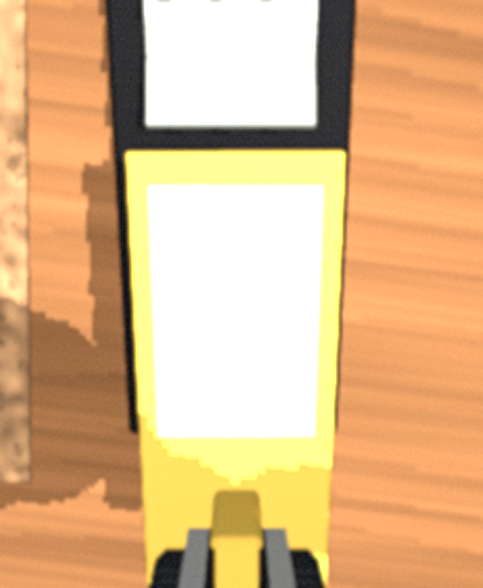

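```bash
python3 - <<'E'
from h import *
p=cam('wrist');s=env.sense()
im=p['color'].astype(int).sum(-1)
V=im
th=np.radians(s['tcp_rot'][2]+90); d=np.array([np.cos(th),np.sin(th)]);n=np.array([-d[1],d[0]])
for v in (5,15,30,45,60):
    row=V[v]; dark=row<170
    # left edge: scan from u=200 ; right edge from u=360 leftwards, subpixel via half-level
    bl=np.median(row[235:237]) 
    l=[u for u in range(205,245) if row[u]<150 and row[u+1]<150 and row[u+2]<150][0]
    r=[u for u in range(360,310,-1) if row[u]<150 and row[u-1]<150 and row[u-2]<150][0]
    cl=[u for u in range(225,260) if row[u]>300 and row[u+1]>300][-0 if False else 0]
    A,B=ray(p,l-.5,v,.01)[:2],ray(p,r+.5,v,.01)[:2]
    rel=lambda P:((P-s['tool_pos'][:2])@np.array([d,n]).T*1e3).round(1)
    print(v,l,r,'L',rel(A),'R',rel(B),'wid',np.linalg.norm(A-B).round(4),'mid',rel((A+B)/2))
a=ray(p,170+145/2.1,128/2.1,.02)[:2];b=ray(p,170+317.5/2.1,128/2.1,.02)[:2];print('lip',rel(a),rel(b),rel((a+b)/2))
E
```

```text
5 220 338 L [141.   39.1] R [141.  -35.4] wid 0.0745 mid [141.    1.8]
15 221 338 L [135.5  38.8] R [135.6 -35.8] wid 0.0745 mid [135.5   1.5]
30 222 337 L [127.1  38.6] R [127.2 -35.6] wid 0.0742 mid [127.1   1.5]
45 223 336 L [118.5  38.5] R [118.5 -35.4] wid 0.0739 mid [118.5   1.5]Traceback (most recent call last):
  File "<stdin>", line 12, in <module>
IndexError: list index out of range
```

```bash
python3 - <<'E'
from h import *
p=cam('wrist');s=env.sense()
th=np.radians(s['tcp_rot'][2]+90); d=np.array([np.cos(th),np.sin(th)]);n=np.array([-d[1],d[0]])
rel=lambda P:((P-s['tool_pos'][:2])@np.array([d,n]).T*1e3).round(1)
a=ray(p,170+145/2.1,128/2.1,.02)[:2];b=ray(p,170+317.5/2.1,128/2.1,.02)[:2];print('lip',rel(a),rel(b),rel((a+b)/2))
r=ray(p,170+133/2.1,430/2.1,.01)[:2];print('rear corner L',rel(r))
r=ray(p,170+337/2.1,430/2.1,.01)[:2];print('rear corner R',rel(r))
E
```

```text
lip [107.6  26.8] [107.7 -24.8] [107.7   1. ]
rear corner L [10.1 36.5]
rear corner R [ 10.2 -36.8]
```

```bash
python3 - <<'E'
from h import *
p=cam('wrist');s=env.sense();save(p,'w32')
th=np.radians(s['tcp_rot'][2]+90); d=np.array([np.cos(th),np.sin(th)]);n=np.array([-d[1],d[0]])
rel=lambda P:((P-s['tool_pos'][:2])@np.array([d,n]).T*1e3)
c=cv2.GaussianBlur(p['color'],(3,3),0).astype(float)
yel=c[...,0]-c[...,2]
hsv=cv2.cvtColor(p['color'],cv2.COLOR_RGB2HSV).astype(int)
Y=((hsv[...,0]>22)&(hsv[...,0]<36)&(hsv[...,1]>90)).astype(int)
zt=s['tool_pos'][2]-.0325
M=[]
for v in range(80,206,5):
    us=np.nonzero(Y[v,200:360])[0]+200
    A,B=rel(ray(p,us.min()-.5,v,zt)[:2]),rel(ray(p,us.max()+.5,v,zt)[:2]); M.append([*A,B[1]])
M=np.array(M); print(M[[0,-1]].round(1)); 
for k in (1,2): print('ticket edge slope deg',np.degrees(np.polyfit(M[:,0],M[:,k],1)[0]).round(2))
print('mid at nose',np.polyval(np.polyfit(M[:,0],(M[:,1]+M[:,2])/2,1),[0,96]).round(2))
L=[]
V=c.max(-1)
for v in range(80,200,5):
    us=[u for u in range(212,245) if V[v,u]<75]
    if us: L.append(rel(ray(p,us[0]-.5,v,.01)[:2]))
R=[]
for v in range(80,200,5):
    us=[u for u in range(345,318,-1) if V[v,u]<75]
    if us: R.append(rel(ray(p,us[0]+.5,v,.01)[:2]))
for E in (L,R):
    E=np.array(E)
    if len(E)>3: print(len(E),E[[0,-1]].round(1),np.degrees(np.polyfit(E[:,0],E[:,1],1)[0]).round(2))
for v in (5,15,30,45):
    l=[u for u in range(205,245) if V[v,u]<75][0]; r=[u for u in range(360,310,-1) if V[v,u]<75][0]
    print(rel(ray(p,l-.5,v,.01)[:2]).round(1),rel(ray(p,r+.5,v,.01)[:2]).round(1))
E
```

```text
[[ 92.   25.9 -25.3]
 [ 29.4  22.2 -25.3]]
ticket edge slope deg 0.86
ticket edge slope deg 0.2
mid at nose [-0.81  0.08]
24 [[97.4 38.4]
 [17.8 39.1]] -0.21
[141.   39.1] [141.  -35.4]
[135.5  38.8] [135.5 -35.7]
[127.1  39.3] [127.2 -35.6]
[118.5  38.5] [118.5 -35.4]
```

carry_out(steps=[[[0,0.18,-0.5],[0,0,0],255],[[0,0.18,-1.5],[0,0,0],255],[[0,0.18,-3],[0,0,0],255],[[0,0.18,-4.3],[0,0,0],255],[[0,0.18,-5.2],[0,0,0],255],[[0,0.18,-5.6],[0,0,0],255],[[0,0.18,-5.7],[0,0,0],255],[[0,0.18,-5.7],[0,0,0],255]])

```text
time_s: 58.12
tool_pos: [0.4665, -0.3021, 0.0485]
tcp_rot: [180.0, 0.0, -82.7]
force: [0.2, -0.7, -0.5]
gripper_width: 0.112
```

carry_out(steps=[[[0,0,-0.05],[0,0,0],255],[[0,0,-0.05],[0,0,0],255],[[0,0,-0.1],[0,0,0],255],[[0,0,-0.1],[0,0,0],255],[[0,0,-0.1],[0,0,0],255],[[0,0,-0.1],[0,0,0],255],[[0,0,-0.1],[0,0,0],255],[[0,0,-0.1],[0,0,0],255]])

```text
time_s: 58.78
tool_pos: [0.4666, -0.3022, 0.0478]
tcp_rot: [-180.0, -0.0, -82.7]
force: [0.5, 0.2, 0.1]
gripper_width: 0.117
```

```bash
python3 - <<'E'
from h import *
p=cam('wrist');s=env.sense();print(s['tool_pos'],s['tcp_rot'],np.abs(s['joint_vel']).max(),s['gripper_width'],s['force'],s['ft_torque']);save(p,'w33')
E
```

```text
[ 0.46658907 -0.30223664  0.04780953] [-1.79997801e+02 -1.86080463e-03 -8.26736350e+01] 0.12518125677525752 0.11409483076810004 [-0.80549728 -0.19552692 -0.05327437] [-0.00236101  0.06172252  0.02186917]
```

View pics/w33.png

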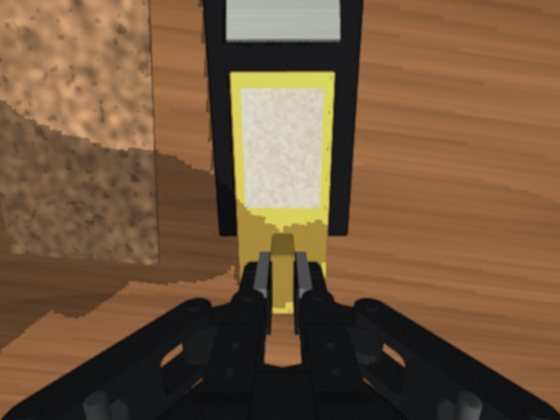

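carry_out(steps=[[[0.5,0.06,0],[0,0,0],255],[[1,0.13,0],[0,0,0],255],[[1.5,0.19,0],[0,0,0],255],[[2,0.26,0],[0,0,0],255],[[2.5,0.32,0],[0,0,0],255],[[3,0.39,0],[0,0,0],255],[[3.5,0.45,0],[0,0,0],255],[[3.5,0.45,0],[0,0,0],255]])

```text
time_s: 59.5
tool_pos: [0.5021, -0.2975, 0.0476]
tcp_rot: [180.0, 0.0, -82.6]
force: [-0.1, -1.1, 0.6]
gripper_width: 0.111
```

```bash
python3 - <<'E'
from h import *
p=cam('wrist');s=env.sense();print(s['tool_pos'],s['tcp_rot'],np.abs(s['joint_vel']).max(),s['gripper_width'],s['force'],s['ft_torque']);save(p,'w34')
E
```

```text
[ 0.50210201 -0.29752204  0.04769753] [-1.79984391e+02 -7.19661730e-04 -8.26477908e+01] 0.8277203143067631 0.11631562725116616 [ 0.38327129 -0.121859   -0.14789376] [ 0.07029907  0.1021546  -0.03767569]
```

View pics/w34.png

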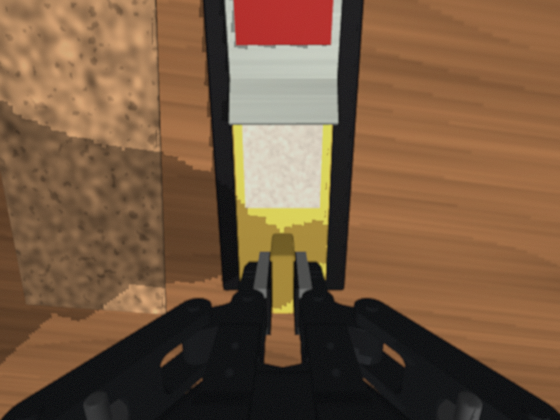

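carry_out(steps=[[[0.3,0.04,0],[0,0,0],255],[[0.6,0.08,0],[0,0,0],255],[[0.9,0.12,0],[0,0,0],255],[[1.2,0.15,0],[0,0,0],255],[[1.5,0.19,0],[0,0,0],255],[[1.8,0.23,0],[0,0,0],255],[[2.1,0.27,0],[0,0,0],255],[[2.1,0.27,0],[0,0,0],255]])

```text
time_s: 60.22
tool_pos: [0.5236, -0.2947, 0.0478]
tcp_rot: [-179.9, -0.0, -82.6]
force: [0.8, -0.4, -2.0]
gripper_width: 0.113
```

```bash
python3 - <<'E'
from h import *
p=cam('wrist');s=env.sense();print(s['tool_pos'],s['tcp_rot'],np.abs(s['joint_vel']).max(),s['gripper_width'],s['force'],s['ft_torque']);save(p,'w35')
E
```

```text
[ 0.52362765 -0.29476617  0.04780246] [-1.79918927e+02 -1.02176543e-02 -8.26377377e+01] 0.42709168534823183 0.11076277392082458 [ 1.02182189  0.2012295  -2.2021759 ] [ 0.04722444 -0.11159304 -0.01133085]
```

View pics/w35.png

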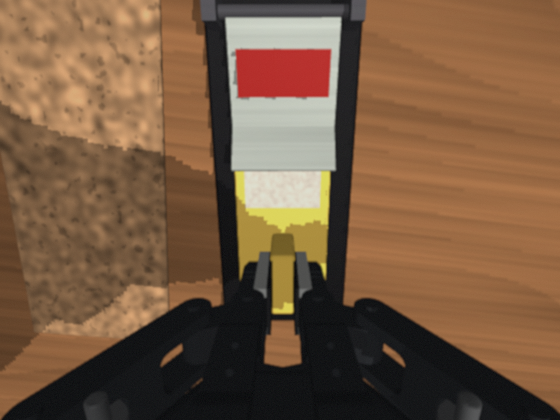

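carry_out(steps=[[[0.2,0.03,0],[0,0,0],255],[[0.4,0.05,0],[0,0,0],255],[[0.6,0.08,0],[0,0,0],255],[[0.8,0.1,0],[0,0,0],255],[[1,0.13,0],[0,0,0],255],[[1.1,0.14,0],[0,0,0],255],[[1.1,0.14,0],[0,0,0],255],[[1.1,0.14,0],[0,0,0],255]])

```text
time_s: 60.93
tool_pos: [0.534, -0.2935, 0.0478]
tcp_rot: [-180.0, -0.0, -82.7]
force: [0.2, 0.3, -2.2]
gripper_width: 0.112
```

carry_out(steps=[[[0.05,0.006,0],[0,0,0],255],[[0.1,0.013,0],[0,0,0],255],[[0.15,0.02,0],[0,0,0],255],[[0.2,0.026,0],[0,0,0],255],[[0.2,0.026,0],[0,0,0],255],[[0.2,0.026,0],[0,0,0],255],[[0.2,0.026,0],[0,0,0],255],[[0.2,0.026,0],[0,0,0],255]])

```text
time_s: 61.6
tool_pos: [0.5356, -0.2934, 0.0478]
tcp_rot: [-180.0, -0.0, -82.7]
force: [-2.4, 0.3, -0.9]
gripper_width: 0.116
```

carry_out(steps=[[[0.05,0.006,0],[0,0,0],255],[[0.1,0.013,0],[0,0,0],255],[[0.15,0.02,0],[0,0,0],255],[[0.2,0.026,0],[0,0,0],255],[[0.2,0.026,0],[0,0,0],255],[[0.2,0.026,0],[0,0,0],255],[[0.2,0.026,0],[0,0,0],255],[[0.2,0.026,0],[0,0,0],255]])

```text
time_s: 62.27
tool_pos: [0.5378, -0.293, 0.0478]
tcp_rot: [-180.0, -0.0, -82.7]
force: [-1.4, -0.1, -1.8]
gripper_width: 0.119
```

carry_out(steps=[[[0.05,0.006,0],[0,0,0],255],[[0.1,0.013,0],[0,0,0],255],[[0.15,0.02,0],[0,0,0],255],[[0.2,0.026,0],[0,0,0],255],[[0.2,0.026,0],[0,0,0],255],[[0.2,0.026,0],[0,0,0],255],[[0.2,0.026,0],[0,0,0],255],[[0.2,0.026,0],[0,0,0],255]])

```text
time_s: 62.93
tool_pos: [0.5387, -0.2929, 0.0476]
tcp_rot: [179.9, 0.0, -82.7]
force: [-4.8, -0.7, 0.4]
gripper_width: 0.112
```

carry_out(steps=[[[0.05,0.006,0],[0,0,0],255],[[0.1,0.013,0],[0,0,0],255],[[0.15,0.02,0],[0,0,0],255],[[0.15,0.02,0],[0,0,0],255],[[0.15,0.02,0],[0,0,0],255],[[0.15,0.02,0],[0,0,0],255],[[0.15,0.02,0],[0,0,0],255],[[0.15,0.02,0],[0,0,0],255]])

```text
time_s: 63.6
tool_pos: [0.5388, -0.2929, 0.0475]
tcp_rot: [179.8, 0.0, -82.7]
force: [-10.5, -0.9, 3.0]
gripper_width: 0.116
```

```bash
python3 - <<'E'
from h import *
p=cam('wrist');s=env.sense();print(s['tool_pos'],s['tcp_rot'],np.abs(s['joint_vel']).max(),s['gripper_width'],s['force'],s['ft_torque']);save(p,'w36')
E
```

```text
[ 0.53875233 -0.29291917  0.04754368] [ 1.79769250e+02  4.31569857e-02 -8.27189552e+01] 0.10663520157861248 0.1126741657530838 [-7.46677001 -0.18135527  3.48440637] [-0.09161615  1.90181374  0.10614245]
```

View pics/w36.png

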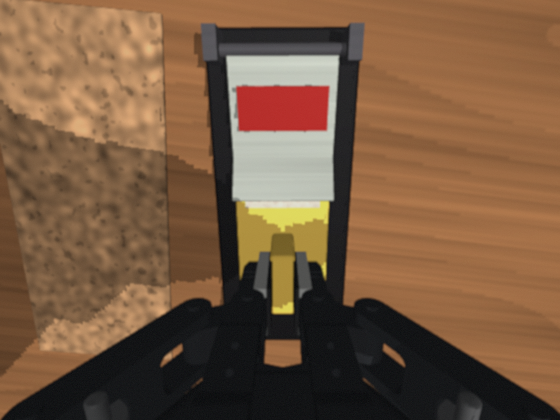

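carry_out(steps=[[[0.1,0.013,0],[0,0,0],255],[[0.1,0.013,0],[0,0,0],255],[[0.1,0.013,0],[0,0,0],255],[[0.1,0.013,0],[0,0,0],255],[[0.1,0.013,0],[0,0,0],255],[[0.1,0.013,0],[0,0,0],255],[[0.1,0.013,0],[0,0,0],255],[[0.1,0.013,0],[0,0,0],255]])

```text
time_s: 64.32
tool_pos: [0.5388, -0.2929, 0.0475]
tcp_rot: [179.7, 0.1, -82.7]
force: [-12.2, -0.2, 6.5]
gripper_width: 0.118
```

carry_out(steps=[[[-0.05,-0.006,0],[0,0,0],200],[[-0.05,-0.006,0],[0,0,0],160],[[-0.05,-0.006,0],[0,0,0],130],[[-0.05,-0.006,0],[0,0,0],120],[[-0.05,-0.006,0],[0,0,0],120],[[-0.05,-0.006,0.5],[0,0,0],120],[[-0.05,-0.006,2],[0,0,0],120],[[-0.05,-0.006,4],[0,0,0],120]])

```text
time_s: 64.98
tool_pos: [0.5409, -0.292, 0.0872]
tcp_rot: [179.9, 0.1, -82.7]
force: [-0.3, -0.3, 0.2]
gripper_width: 0.529
```

carry_out(steps=[[[0,0,3],[0,0,0],60],[[-1,0,6],[0,0,0],0],[[-3,0,9],[0,0,0],0],[[-5,0,12],[0,0,0],0],[[-6,0,15],[0,0,0],0],[[-6,0,16],[0,0,0],0],[[-6,0,16],[0,0,0],0],[[-6,0,16],[0,0,0],0]])

```text
time_s: 65.65
tool_pos: [0.482, -0.2925, 0.2483]
tcp_rot: [-179.9, -0.1, -82.7]
force: [-0.5, -0.2, -0.1]
gripper_width: 0.998
```

carry_out(steps=[[[0,0,0],[0,0,0],0],[[0,0,0],[0,0,0],0],[[0,0,0],[0,0,0],0],[[0,0,0],[0,0,0],0],[[0,0,0],[0,0,0],0],[[0,0,0],[0,0,0],0],[[0,0,0],[0,0,0],0],[[0,0,0],[0,0,0],0]])

```text
time_s: 66.32
tool_pos: [0.4816, -0.2925, 0.2477]
tcp_rot: [180.0, 0.0, -82.7]
force: [-0.5, 0.3, 0.3]
gripper_width: 0.999
```

```bash
python3 - <<'E'
from h import *
p=cam('wrist');s=env.sense();print(s['time_s'],s['tool_pos'],s['tcp_rot'],s['force']);save(p,'w37')
p=cam('scene');save(p,'sc6')
E
python3 z.py w37 200 0 400 240 2.5 1.5;python3 z.py sc6 100 150 340 330 3.3 1.2
```

```text
66.3667 [ 0.48158655 -0.29254789  0.24775938] [ 1.79999797e+02  1.97895758e-03 -8.26708525e+01] [ 0.24082586 -0.30668729  0.29226703]
```

View pics/w37.png

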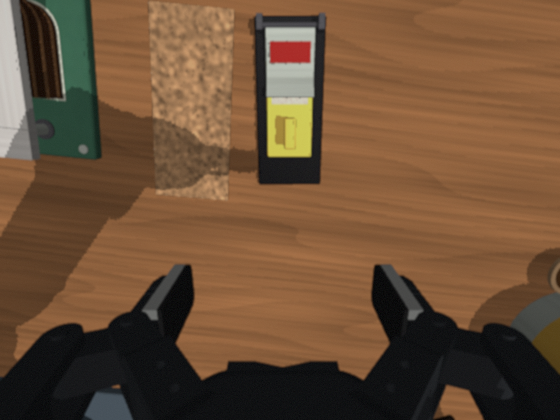

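View pics/sc6z.png

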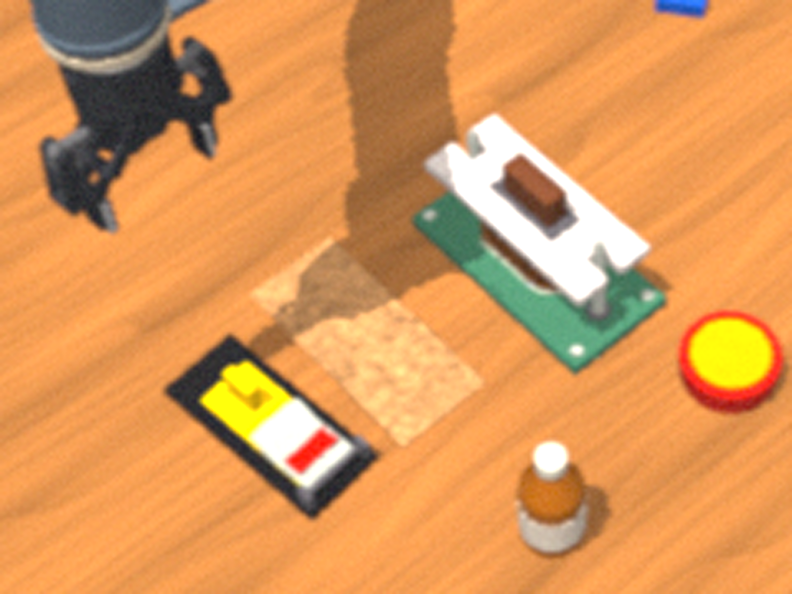

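```bash
python3 - <<'E'
from h import *
p=cam('wrist')
g=cv2.cvtColor(p['color'],cv2.COLOR_RGB2HSV).astype(int)
for u in (272,300,305):
    col=g[:,u]; yl=[v for v in range(95,180) if 22<col[v,0]<36 and col[v,1]>90 and col[v,2]>100]; dk=[v for v in range(150,200) if col[v,2]<60]
    a=ray(p,u,max(yl)+.5,.015);b=ray(p,u,max(dk)+.5,.01); print(u,max(yl),max(dk),np.linalg.norm((a-b)[:2]))
# plate height check in the scene view
p=cam('scene'); 
for z in (.075,.079,.083):
    h=hull(p,box(.198,.08),z,z+.01,.5845,-.0166,.0236,1)
    print(z)
show(p,'sc7',[hull(p,box(.198,.08),.079,.089,.5845,-.0166,.0236,1)],(200,170,340,275),5.6)
E
```

```text
272 156 183 0.03329618187797516
300 156 182 0.032063971381095846
305 156 182 0.03207074044148156
0.075
0.079
0.083
```

View pics/sc7.png

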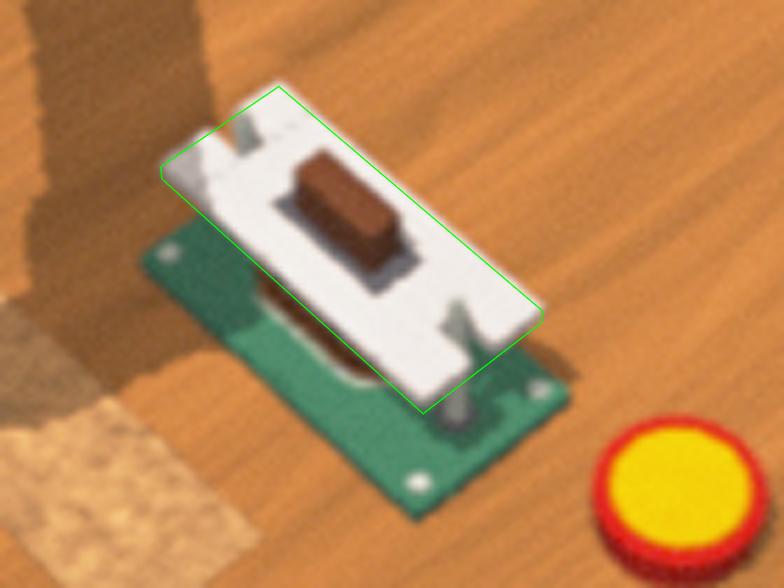

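```bash
python3 - <<'E'
from h import *
p=cam('wrist'); save(p,'w38')
for lz in (.022,.025,.028):
    a=ray(p,288,97,lz); b=ray(p,288,156.5,.015); print(lz,np.linalg.norm((a-b)[:2]))
q,f=ticketfit(p,.5,-.3,.127) if 0 else (None,None)
# hinge/front end: stand front top edge
for v in (15,17,19): print(v, np.linalg.norm((ray(p,290,v,.01)-ray(p,288,156.5,.015))[:2]))
E
python3 z.py w38 240 0 340 200 4 1.6
```

```text
0.022 0.06487141935864893
0.025 0.06475579477019568
0.028 0.06464021247061308
15 0.14527239984090837
17 0.1434575678967069
19 0.14163647013301225
```

View pics/w38z.png

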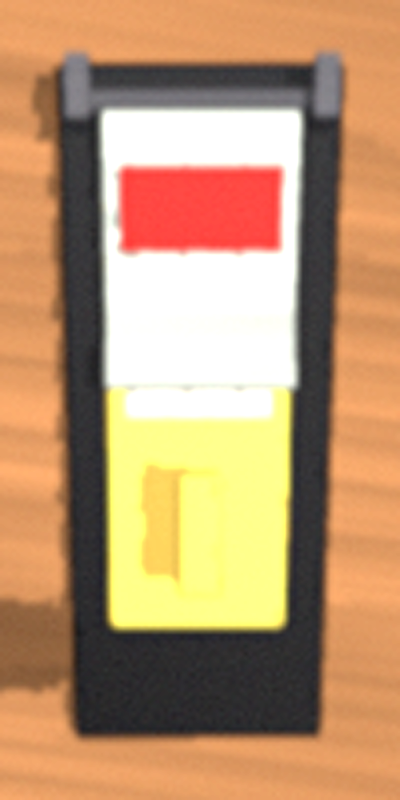

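```bash
python3 - <<'E'
from h import *
p=cam('top')
for l in ['tin_mid','dressing_mid','brush_mid']:
    print(l,[(round(d['p'],2),np.round(d['point'],3)) for d in env.boxes_of(l,p)][:1])
print(env.job_done(), env.sense()['time_s'])
E
```

```text
tin_mid [(0.71, array([ 0.538, -0.289,  0.015]))]
dressing_mid [(0.87, array([ 0.777, -0.168,  0.079]))]
brush_mid [(0.77, array([0.725, 0.27 , 0.041]))]
the job is handed in; nothing more can be done
the job is handed in; nothing more can be done
```

I carried out the whole task and handed it in at about 66 s of the 210 s allowed; no verdict is reported. I lifted the plate onto the cork mat, piled the four brown blanks that were there on the outline with their rounded ends forward, and lowered the plate over both posts. I then slid the ticket under the clip until it stalled at the stop.

**Pile:** after each placing, the camera fit stayed within about 0.5 mm and 0.15° of the base centre, at (0.584, −0.017) m and 1.4°.

**Plate:** the scene view matches a plate lying flat at the four-blank height, with both posts in its slots.

**Ticket:** it moved freely at 1–2 N, then stopped dead at 12 N after 72.7 mm, against the 72.5 mm predicted. It sits square and centred. The camera readings of how far in it is differ by about 1–3 mm, most of which matches the camera measuring the stand about 2 % short, so I relied on the stall.

**Bystanders:** the bottle and brush read as at the start. In the last check the network placed the "tin" on the ticket stand. I take this as a false report, because the scene picture just before it shows the tin beside the press and nothing touched it. The last top picture was not viewed to confirm this.

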